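# Fit the carrier disc on the tube rotator and lock it with the keeper

## Task

Set up the tube rotator: put the carrier disc (clips up) on its sloping spindle so that it lies flat on the seat, then slide the slotted keeper plate sideways onto the spindle's narrow neck, between the disc's hub and the spindle's head, fully home, so that the disc cannot come off. Let go of everything, and leave the torch, filter cube, swab tub and tip box where they stand.

Things in the scene. Friction and masses are not known exactly. Their poses are not given: they have to be found in the camera images.
- rotator: Tube rotator: white wedge-shaped housing, 140 mm deep, 106 mm wide, at most 115 mm high, fixed to the table. Origin: under its middle, on the table; x points to its back, turned clockwise from straight ahead by 0.5 to 0.9 rad. Its sloping top face, which carries the spindle, rises towards the back and so looks to the robot and to its left.
- spindle: Steel spindle on the rotator; it neither turns nor moves. Origin: centre of the seat (rubber disc, 50 mm wide) on which the carrier comes to rest. z runs out along the spindle, 30 degrees from vertical, leaning to the housing's low front (rotator's -x); x points up the slope, y across, level. Shank 26 mm in diameter up to 22 mm along z, then tapering to 20 mm in diameter at 26 mm.
- spindle_neck (a point): Middle of the space for the keeper, on the spindle's axis 34 mm along z from the seat; axes as the spindle's. The neck, 13 mm in diameter, runs from 26 to 40 mm along z; above it the head, 26 mm in diameter, from 40 to 45 mm, then a cone down to 11 mm in diameter at the tip, at 58 mm. With the disc seated, 12 mm are free between hub and head (28 to 40 mm).
- carrier_hub (a point): Centre of the carrier disc's hub, half-way up, on the disc's axis, 17 mm above its underside. Hub: metal cylinder 45 mm in diameter, from 6 to 28 mm above the underside, through bore 31 mm. z is the disc's axis, up at the start, the disc lying flat on the table. Grasp across the hub. Seated, this point is 17 mm along the spindle's z; any turn about the axis will do.
- carrier_base (a point): Centre of the underside of the same carrier disc (0.15 to 0.27 kg): bare-metal plate 140 mm in diameter, 6 mm thick, with six small white tube clips on top, up to 24 mm above the underside, 50 to 64 mm from the axis. Axes as carrier_hub's; one clip stands at 30 degrees from x, the others every 60 degrees.
- keeper_grip (a point): Centre of the keeper's grip (keeper 0.07 to 0.12 kg): black upright fin 26 mm long (along x), 12 mm thick (along y), 30 mm high, on the steel plate near its closed end. This point is 22 mm above the plate's underside, 34 mm in +x from keeper_slot. z is up at the start, the keeper lying flat on the table. Grasp the fin across its thickness.
- keeper_slot (a point): Centre of the keeper's slot, on its plate's underside. U-shaped plate 7 mm thick, 48 mm wide, from x = -26 to +48 mm. Slot 19 mm wide, open to -x (mouth widens to 31 mm over the last 12 mm), closed 9 mm to +x of this point. At the start x heads between -0.9 and 0.3 rad. Home, this point is on the spindle's axis; it stays best slid in from uphill, fin uphill, mouth downhill.
- torch_mid (a point): Middle of a small black torch standing upright, 28 mm in diameter, 85 mm high. Loose; to be left alone.
- filter_cube_mid (a point): Middle of a black filter cube, 40 x 38 x 41 mm. Loose; to be left alone.
- swab_tub_mid (a point): Middle of the clear tub, 50 mm in diameter, of cotton swabs, 91 mm high with them (point 32 mm up). Loose; to be left alone.
- tip_box_mid (a point): Middle of a blue-grey pipette tip box with clear lid, 69 x 101 x 59 mm. Loose; to be left alone.

How it is judged:
On the way:
1. the carrier disc lies flat on the spindle's seat (z of carrier_hub in the frame of spindle between 0.0135 and 0.0205 m and x of carrier_hub in the frame of spindle between -0.005 and 0.005 m and y of carrier_hub in the frame of spindle between -0.005 and 0.005 m and angle between the z axis of carrier_hub and the z axis of spindle, either way round below 0.07 rad), for 0.2 s.
At the end, for the whole second after the job is handed in: Disc on the seat: hub centre within 5 mm of the spindle's axis, 3.5 mm of seated height, disc within 4 degrees of square. Keeper on the neck between hub and head: slot centre within 7 mm of the axis, underside 25 to 36 mm from the seat, within 11 degrees of square. Both released (all of step 1 and x of keeper_slot in the frame of spindle between -0.007 and 0.007 m and y of keeper_slot in the frame of spindle between -0.007 and 0.007 m and z of keeper_slot in the frame of spindle between 0.025 and 0.036 m and angle between the z axis of keeper_slot and the z axis of spindle, either way round below 0.2 rad); the robot touches nothing.
It fails at once if the torch is moved more than 3 cm or knocked over (distance of torch_mid from where it was at the start of the episode above 0.03 m).
It fails at once if the filter cube is moved more than 3 cm (distance of filter_cube_mid from where it was at the start of the episode above 0.03 m).
It fails at once if the swab tub is moved more than 3 cm or knocked over (distance of swab_tub_mid from where it was at the start of the episode above 0.03 m).
It fails at once if the tip box is moved more than 3 cm (distance of tip_box_mid from where it was at the start of the episode above 0.03 m).
It also fails if it takes over 58 s, if anything falls off the work surface, if the arm or the gripper's body presses on something with over 40 N, if the wrist force passes 120 N, or if a joint passes its speed limit or range.

## Robot

A 6-joint arm with a two-finger parallel gripper is mounted at the origin on a cart in front of the work surface, level with it; the furniture and walls round the work are solid. World frame = base frame: x ahead of the robot, y to its left, z up, the work surface at z = 0. Lengths are in m, angles in rad, forces in N, time in s.
With the tool pointing down it reaches from about 0.25 to 0.725 m from the base axis. Payload 4 kg.
Tool frame: the origin (TCP) lies on the centre line of the jaws, within the pads' length; the fingertips stand 11 mm ahead of it and the grasp point (between the pads) lies 8 mm behind it (bot.nose_length is the distance from the TCP to the fingertips, in m); z points along the fingers, y is the direction in which the jaws open and shut (so a half turn about z gives the same grasp; the last joint's range is limited). The gripper opens to 85 mm and grips with 20 to 120 N. Pads are 22 mm wide; open, the fingers measure 114 mm over their backs; the gripper's body (76 mm by 85 mm) begins 54 mm behind the grasp point. The pads swing forward as they close: fully open they stand 13 mm farther back than shut.
Start: joints at [1.232, 0.241, 0.005, 1.335, 0, 1.571], TCP at [0.166, 0.472, 0.242] pointing down, gripper open.
Joint ranges: [-2.72, 2.72], [-1.05, 1.87], [-1.09, 1.28], [-1.99, 2.15], [-1.42, 1.44], [-3.14, 3.14]. Speed limits (rad/s): [2.79, 2.79, 3.14, 3.14, 3.14, 3.14].

## Interface

Orientations are given as a unit quaternion [x, y, z, w].
In Python, from workcell import bot gives the robot as it stands.
- The arm moves only by the tool play_rows, never from a script. Its argument "plan" is one flat list of numbers, 6 for each row, row after row: the shift along the tool's x, y, z in mm, then the turn, a rotation vector about the tool's x, y, z in rad. A call has 1 to 20 rows; each row shifts and turns the commanded pose from where the row before left it, along the tool's axes as they then stand; what a row does not reach is not made up. A row lasts 1/8 s, in which the tool goes at most 62.5 mm and 10.7 degrees, less where a joint would pass 70% of its speed; a pose out of reach is approached as far as the arm can. A call with a gripper value outside its range is refused whole. "hand" is the opening in per cent of the stroke, from 0 (shut) to 100 (fully open), set as the call begins (left out, the last holds). The fingers move at their own pace and stop on an object; the grip force is fixed at half the most. Time passes only in rows, so rows that do not move let the fingers close. It gives the time, the measured TCP pose, the force and the opening at its end, in the units of the state.
- bot.get_obs(): the state, without advancing time (a new reading comes with each control period).
- bot.camera(name): name is "scene" or "side" or "wrist"; returns a dict with "frame" (420x560x3 uint8, blue, green, red), "range_z" (420x560 float32, m along the optical axis (not along the pixel's ray), 0 where there is no reading), "K" (3x3 intrinsics, pixels), "dist" ([k1, k2, p1, p2, k3] as OpenCV has them; the pictures are not rectified), "cam_to_world" (4x4, takes a point from camera to world coordinates). Camera axes: x right, y down, z forward; pixel columns grow to the right and rows downward; lengths in m; the calibration is good to about 2 mm. A picture is of the moment at which its call begins.
- bot.job_done(): hands the job in, once; it reports no verdict.
Trained networks look in the newest picture that a camera, given by its name, has taken for a name from the list of things; names that differ only in an ending like _2 or _b are one class to them, and where a whole thing is asked for, a point or a joint stands for the part that bears it (a point fixed in the world has none). Each returns a list of dicts, best first, with "p" (0 to 1); they miss things now and then, are a little off and sometimes report something else, mostly with a low value. They report only what shows in the picture. A call takes as long as a camera call.
- bot.outline_of(query, camera): "mask" (420x560 bool, what is visible of it) and "point" ([row, column] in pixels, amid what is visible of it).
The state is a dict: "clock": time; "joint_pos": joint angles; "joint_vel": joint speeds; "tau": joint torques, N m; "eef_pos": TCP position; "tool_rot": TCP orientation; "ft_force": force on the tool from outside, world axes, zero at the start; "ft_torque": the same for the moment, N m; "grip_width": finger opening in m.
Only numpy, scipy, OpenCV 4.12 (cv2) and the standard library are available. Lean on these libraries where they do the work, as an engineer would, in place of code of your own. Each camera call takes 0.05 s, during which the arm holds its last target.

## Working session

There is one attempt and no reset: what is moved stays moved. The work goes in short steps, Python scripts to look and compute and a tool call to move; the robot and the scene stay as the last step left them, time stands still between calls to the robot, and variables do not carry over. Pictures are saved under pics/ and viewed, and the job is handed in when it is done.

Besides the shell and the picture viewer there is one more tool, called after "Request:" in YAML: its name, and indented under it one key for each argument. play_rows: Moves the arm, as the interface text tells. Its arguments: {"type":"object","properties":{"plan":{"type":"array","items":{"type":"number"}},"hand":{"type":"number"}},"required":["plan"]}

```bash
mkdir -p pics; ls; cat > h.py <<'E'
import numpy as np, cv2, json
from scipy.spatial.transform import Rotation as R
from workcell import bot
def snap(n,f):
    c=bot.camera(n); cv2.imwrite('pics/'+f,c['frame']); return c
def cloud(c,mask=None):
    z=c['range_z']; m=z>0
    if mask is not None: m&=mask
    r,q=np.nonzero(m)
    p=cv2.undistortPoints(np.stack([q,r],1).astype(np.float64)[:,None],c['K'],np.array(c['dist']))[:,0]
    P=np.c_[p,np.ones(len(p))]*z[r,q][:,None]
    T=np.array(c['cam_to_world']); return P@T[:3,:3].T+T[:3,3]
E
python3 - <<'E'
from h import *
o=bot.get_obs(); print(o['clock'],o['eef_pos'],o['tool_rot'],bot.nose_length)
for n in ['scene','side','wrist']:
    c=snap(n,n+'0.png'); np.savez(n+'0.npz',**{k:np.array(v) for k,v in c.items()})
    T=np.array(c['cam_to_world']); print(n,T.round(3).tolist())
    for q in ['rotator','spindle','carrier_hub','keeper_grip','torch_mid','filter_cube_mid','swab_tub_mid','tip_box_mid']:
        for d in bot.outline_of(q,n)[:2]:
            P=cloud(c,d['mask']); print(q,round(d['p'],2),d['point'],d['mask'].sum(), np.median(P,0).round(3) if len(P) else None, np.percentile(P,[2,98],axis=0).round(3).tolist() if len(P) else None)
            np.save(f'm_{n}_{q}.npy',d['mask']) if d is not None and d['p']>.5 else 0
E
```

```text
pics
0.0 [0.16594256 0.47099803 0.24138504] [ 1.68576480e-01  9.85687991e-01 -1.05595034e-03 -1.99815115e-04] 0.011
scene [[0.874, -0.335, 0.352, 0.128], [-0.486, -0.601, 0.634, -0.55], [-0.001, -0.726, -0.688, 0.847], [0.0, 0.0, 0.0, 1.0]]
rotator 0.96 [242.5, 294.9] 2161 [0.482 0.03  0.079] [[0.442, 0.008, 0.014], [0.545, 0.137, 0.13]]
spindle 0.63 [222.8, 289.2] 268 [0.492 0.092 0.104] [[0.475, 0.068, 0.001], [0.562, 0.2, 0.139]]
carrier_hub 0.62 [194.8, 254.0] 901 [0.495 0.331 0.007] [[0.437, 0.277, 0.003], [0.556, 0.397, 0.029]]
keeper_grip 0.77 [319.4, 342.1] 521 [ 0.489 -0.179  0.007] [[0.45, -0.198, -0.001], [0.515, -0.141, 0.038]]
torch_mid 0.69 [198.8, 292.4] 211 [0.589 0.232 0.036] [[0.573, 0.217, 0.0], [0.633, 0.281, 0.043]]
torch_mid 0.58 [171.0, 220.8] 742 [0.433 0.451 0.057] [[0.405, 0.427, 0.003], [0.47, 0.529, 0.063]]
filter_cube_mid 0.69 [199.6, 293.2] 205 [0.589 0.231 0.036] [[0.573, 0.217, 0.009], [0.613, 0.262, 0.043]]
swab_tub_mid 0.65 [268.3, 345.2] 494 [ 0.565 -0.073  0.048] [[0.548, -0.09, 0.004], [0.595, -0.043, 0.087]]
swab_tub_mid 0.59 [172.2, 217.8] 721 [
[... 750 characters left out ...]
 0.052] [[0.396, 0.209, 0.0], [0.419, 0.235, 0.085]]
filter_cube_mid 0.61 [231.2, 236.0] 232 [0.589 0.25  0.033] [[0.575, 0.22, 0.014], [0.611, 0.262, 0.041]]
swab_tub_mid 0.55 [173.9, 291.0] 95 [ 0.569 -0.066  0.074] [[0.556, -0.246, -0.004], [0.659, -0.047, 0.088]]
tip_box_mid 0.58 [295.3, 237.4] 2044 [0.426 0.504 0.049] [[0.404, 0.433, -0.001], [0.472, 0.534, 0.06]]
tip_box_mid 0.29 [241.1, 304.4] 318 [0.407 0.228 0.047] [[0.396, 0.179, -0.002], [0.438, 0.234, 0.085]]
wrist [[0.333, 0.91, 0.248, 0.104], [0.943, -0.321, -0.087, 0.494], [0.001, 0.263, -0.965, 0.374], [0.0, 0.0, 0.0, 1.0]]
tip_box_mid 0.92 [350.4, 372.8] 1090 [0.406 0.498 0.02 ] [[0.404, 0.466, 0.002], [0.407, 0.529, 0.046]]
```

```bash
python3 - <<'E'
import cv2,numpy as np
for n,(r0,r1,c0,c1) in dict(scene=(130,380,180,430),side=(130,350,160,400)).items():
    i=cv2.imread(f'pics/{n}0.png')[r0:r1,c0:c1]; cv2.imwrite(f'pics/{n}0c.png',cv2.resize(i,None,fx=2.4,fy=2.4,interpolation=cv2.INTER_CUBIC)[:600])
E
```

```text
(no output)
```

View pics/scene0c.png

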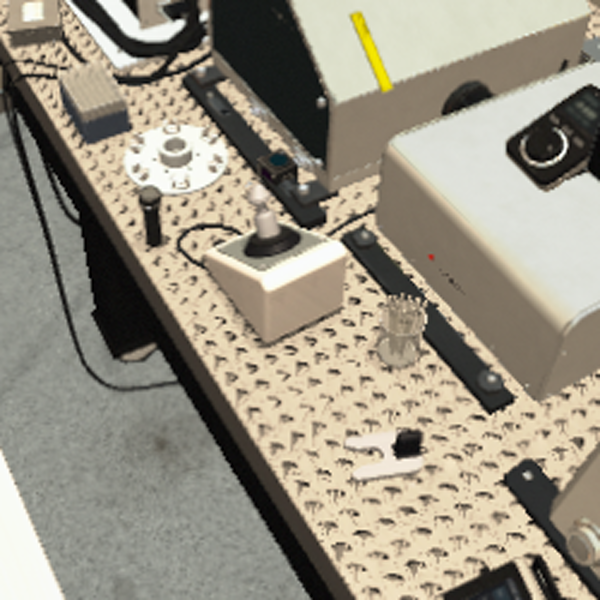

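View pics/side0c.png

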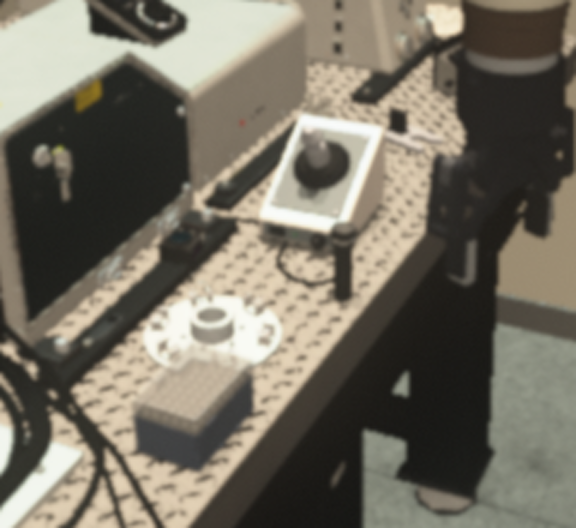

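View pics/scene0.png

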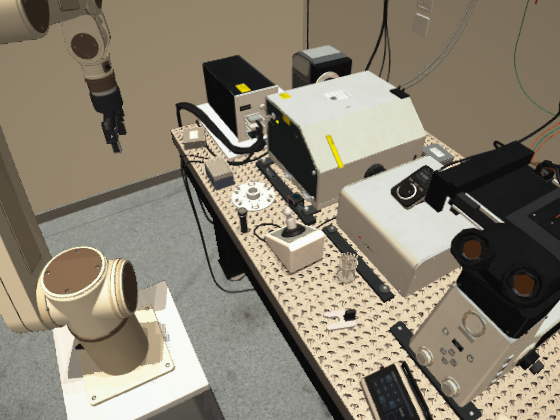

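The disc lies left of the rotator, between the tip box and torch. In the scene picture the disc is at about (253,194), the spindle at (289,222), the keeper at (342,319) with its mouth towards the robot and left, and the tub at (347,268). Next I measure them.

```bash
cat > fit0.py <<'E'
from h import *
from scipy.optimize import least_squares
L=lambda n:dict(np.load(n+'0.npz'))
for n in ['scene','side']:
    c=L(n); P=cloud(c)
    # disc
    m=np.load(f'm_{n}_carrier_hub.npy'); D=cloud(c,m)
    t=D[(D[:,2]<.012)]; print(n,'disc z hist',np.percentile(t[:,2],[10,50,90]).round(4))
    h=D[(D[:,2]>.022)]; h=h[np.linalg.norm(h[:,:2]-[.497,.345],axis=1)<.035]
    print(' hub top',len(h),h.mean(0).round(4), 'disc ext',((np.percentile(D,1,axis=0)+np.percentile(D,99,axis=0))/2).round(4), cv2.minEnclosingCircle(D[:,:2].astype(np.float32)))
    # top face
    Q=P[(abs(P[:,0]-.49)<.09)&(abs(P[:,1]-.09)<.1)&(P[:,2]>.03)&(P[:,2]<.14)]
    best=None
    def res(v):
        n_=np.array([-.5*np.cos(v[0]),.5*np.sin(v[0]),.866]); return Q@n_-v[1]
    for psi in np.arange(.4,1.0,.02):
        nn=np.array([-.5*np.cos(psi),.5*np.sin(psi),np.sqrt(.75)]); d=Q@nn
        hh,e=np.histogram(d,bins=np.arange(-.3,.1,.002)); k=hh.argmax()
        if best is None or hh[k]>best[0]: best=(hh[k],psi,(e[k]+e[k+1])/2)
    print(' plane',best,len(Q))
    v=best[1:]
    for s in (.004,.003,.003):
        S=Q[abs(res(v))<s]; QQ=Q;
        v=least_squares(lambda v:S@np.array([-.5*np.cos(v[0]),.5*np.sin(v[0]),.866])-v[1],v).x
    psi=v[0]; print(' refined',v,len(S))
    X=np.array([np.cos(psi),-np.sin(psi),0]);Y=np.array([np.sin(psi),np.cos(psi),0]);N=-.5*X+np.array([0,0,.866])
    XS=np.cross(Y,N)
    print(' free plane', np.linalg.svd(S-S.mean(0))[2][2])
    # above-plane points
    dd=Q@N-v[1]; A=Q[dd>.006]; B=np.c_[A@XS,A@Y,A@N-v[1]]
    for a in np.arange(.004,.075,.006):
        k=B[(B[:,2]>=a)&(B[:,2]<a+.006)]
        if len(k): print('  ',a.round(3),len(k),k.min(0).round(4)[:2],k.max(0).round(4)[:2],k.mean(0).round(4)[:2])
    K=P[(abs(P[:,0]-.487)<.06)&(abs(P[:,1]+.17)<.06)&(P[:,2]>.012)]; print(' fin',len(K),np.percentile(K,[5,50,95],axis=0).round(4).tolist())
E
python3 fit0.py
```

```text
scene disc z hist [0.0041 0.0065 0.0092]
 hub top 82 [0.4958 0.3413 0.0269] disc ext [0.4973 0.3383 0.0162] ((0.4970861077308655, 0.34077975153923035), 0.06831680983304977)
 plane (np.int64(120), np.float64(0.9800000000000005), np.float64(-0.028999999999999748)) 1894
 refined [ 1.04457549 -0.01520172] 291
 free plane [ 0.25913842 -0.43638161 -0.86163703]
   0.004 58 [0.171  0.4421] [0.2172 0.4817] [0.1959 0.459 ]
   0.01 28 [0.18   0.4486] [0.2067 0.4835] [0.1963 0.4626]
   0.016 25 [0.1834 0.4621] [0.2071 0.4852] [0.2005 0.4708]
   0.022 23 [0.1858 0.4633] [0.2073 0.485 ] [0.199  0.4706]
   0.028 26 [0.1864 0.4661] [0.2052 0.4839] [0.1974 0.474 ]
   0.034 11 [0.1878 0.4736] [0.2018 0.485 ] [0.1976 0.4784]
   0.04 9 [0.1928 0.4754] [0.2076 0.4841] [0.1997 0.4785]
   0.046 19 [0.1901 0.4716] [0.2091 0.4912] [0.2017 0.4782]
   0.052 24 [0.1902 0.4719] [0.2076 0.4908] [0.1994 0.4789]
   0.058 11 [0.1926 0.4767] [0.2023 0.4913] [0.1974 0.4832]
 fin 100 [[0.4951, -0.1844, 0.0145], [0.5048, -0.1791, 0.0324], [0.5158, -0.1711, 0.0387]]
side disc z hist [0.0019 0.0048 0.0085]
 hub top 110 [0
[... 342 characters left out ...]
 [0.1909 0.4556]
   0.01 40 [0.1695 0.4478] [0.2096 0.4857] [0.1846 0.465 ]
   0.016 15 [0.1824 0.4636] [0.2011 0.4883] [0.1878 0.475 ]
   0.022 17 [0.1825 0.4664] [0.1988 0.491 ] [0.1887 0.4774]
   0.028 24 [0.1809 0.469 ] [0.2009 0.4907] [0.1901 0.4797]
   0.034 8 [0.1844 0.4749] [0.1939 0.4833] [0.1899 0.4783]
   0.04 3 [0.187  0.4725] [0.1954 0.4812] [0.1906 0.4764]
   0.046 18 [0.1838 0.4727] [0.2021 0.4967] [0.1909 0.4871]
   0.052 29 [0.1815 0.4754] [0.205  0.4942] [0.192  0.4851]
   0.058 19 [0.1875 0.4781] [0.2018 0.4944] [0.1955 0.4867]
   0.064 1 [0.1932 0.4919] [0.1932 0.4919] [0.1932 0.4919]
 fin 62 [[0.4949, -0.1761, 0.0138], [0.5042, -0.1683, 0.0261], [0.5185, -0.158, 0.0363]]
```

Request:
play_rows:
  plan: [-37,-16,-8,0,0,0,-37,-16,-8,0,0,0,-37,-16,-8,0,0,0,-37,-16,-8,0,0,0,-37,-16,-8,0,0,0,-37,-16,-8,0,0,0,-37,-16,-8,0,0,0,-37,-16,-8,0,0,0]

```text
clock: 2.35
eef_pos: [0.4037, 0.2515, 0.3067]
tool_rot: [0.169, 0.986, 0.0, 0.0]
ft_force: [-0.0, 0.5, -0.1]
grip_width: 0.0853
```

```bash
python3 - <<'E'
from h import *
o=bot.get_obs(); print(o['clock'],o['eef_pos'],o['tool_rot'],o['joint_pos'])
c=snap('wrist','w1.png'); np.savez('w1.npz',**{k:np.array(v) for k,v in c.items()}); print(c['K'],c['dist'])
E
```

```text
2.35 [0.40369421 0.25147977 0.30670111] [1.68621414e-01 9.85680867e-01 1.68946937e-04 1.38289596e-04] [5.57078714e-01 1.72828633e-01 8.58010738e-02 1.48333757e+00
 6.88530501e-05 8.95940515e-01]
[[334.47392675   0.         284.04061918]
 [  0.         334.47392675 205.5103187 ]
 [  0.           0.           1.        ]] [0.02560092 0.         0.         0.         0.        ]
```

View pics/w1.png

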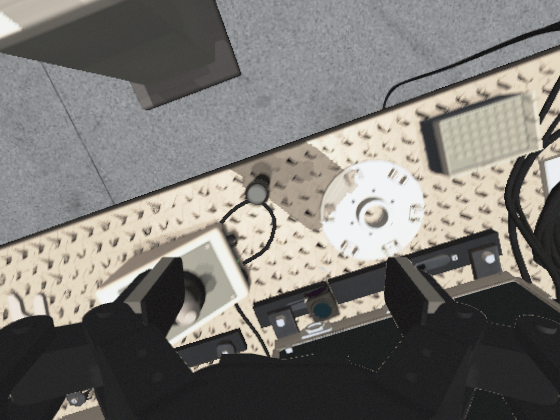

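Request:
play_rows:
  plan: [-16,-52,0,0,0,0,-16,-52,0,0,0,0,-16,-52,0,0,0,0,-16,-52,0,0,0,0,0,0,0,0,0,0]

```text
clock: 3.02
eef_pos: [0.3937, 0.0321, 0.3066]
tool_rot: [0.172, 0.985, -0.0, 0.0]
ft_force: [0.4, 0.9, 0.2]
grip_width: 0.0851
```

```bash
python3 - <<'E'
from h import *
o=bot.get_obs(); print(o['clock'],o['eef_pos'],o['tool_rot'],o['joint_pos'])
c=snap('wrist','w2.png'); np.savez('w2.npz',**{k:np.array(v) for k,v in c.items()})
for q in ['rotator','spindle','keeper_slot','keeper_grip','carrier_hub']:
    for d in bot.outline_of(q,'wrist')[:2]:
        P=cloud(c,d['mask']); print(q,round(d['p'],2),d['point'],d['mask'].sum(), np.median(P,0).round(3),np.percentile(P,[2,98],axis=0).round(3).tolist())
        if d['p']>.4: np.save('m_w2_'+q,d['mask'])
i=cv2.imread('pics/w2.png'); cv2.imwrite('pics/w2b.png',cv2.resize(i[100:400,0:400],None,fx=2,fy=2,interpolation=cv2.INTER_CUBIC))
E
```

```text
3.025 [0.39365333 0.03213633 0.30656012] [ 1.72044506e-01  9.85089116e-01 -2.00081197e-04  2.84853551e-04] [ 8.18485925e-02  9.61108935e-03 -9.65466611e-02  1.46418810e+00
 -5.30817360e-04  4.27657988e-01]
rotator 0.67 [237.3, 344.4] 11325 [0.482 0.072 0.088] [[0.444, 0.014, 0.016], [0.546, 0.151, 0.131]]
spindle 0.83 [248.3, 364.0] 1643 [0.49  0.092 0.099] [[0.475, 0.07, 0.078], [0.518, 0.12, 0.137]]
spindle 0.49 [267.4, 184.6] 430 [ 0.481 -0.148  0.006] [[0.446, -0.176, 0.001], [0.52, -0.134, 0.008]]
keeper_slot 0.98 [270.5, 183.7] 447 [ 0.483 -0.15   0.006] [[0.446, -0.178, 0.001], [0.522, -0.134, 0.008]]
keeper_grip 0.69 [266.6, 183.6] 438 [ 0.48  -0.148  0.006] [[0.446, -0.177, 0.001], [0.519, -0.134, 0.008]]
carrier_hub 0.88 [162.4, 526.5] 6695 [0.487 0.324 0.006] [[0.434, 0.278, 0.003], [0.56, 0.366, 0.028]]
carrier_hub 0.15 [240.2, 345.5] 11216 [0.482 0.072 0.088] [[0.444, 0.015, 0.02], [0.545, 0.15, 0.13]]
```

View pics/w2.png

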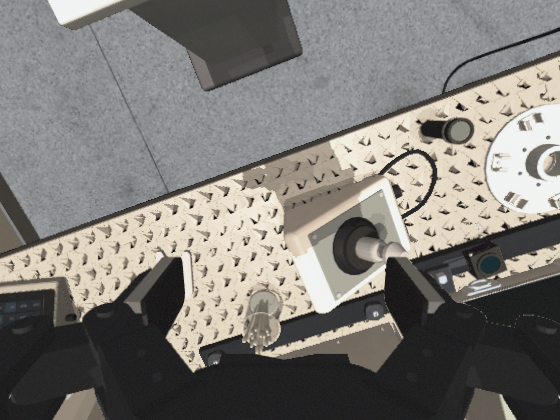

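```bash
cat > fits.py <<'E'
from h import *
from scipy.optimize import least_squares
prof=np.array([[0.025,-.012],[.025,0],[.013,0],[.013,.022],[.010,.026],[.0065,.026],[.0065,.040],[.013,.040],[.013,.045],[.0055,.058],[0,.058]])
def dprof(r,z):
    p=np.c_[r,z]; best=np.full(len(p),1.)
    for a,b in zip(prof[:-1],prof[1:]):
        t=np.clip(((p-a)@(b-a))/((b-a)@(b-a)),0,1); best=np.minimum(best,np.linalg.norm(p-a-t[:,None]*(b-a),axis=1))
    return best
def frame(psi,tilt=np.pi/6):
    Xr=np.array([np.cos(psi),-np.sin(psi),0]);Y=np.array([np.sin(psi),np.cos(psi),0]);Z=-np.sin(tilt)*Xr+np.array([0,0,np.cos(tilt)])
    return np.c_[np.cross(Y,Z),Y,Z]
def fitspindle(P,fixpsi=None):
    def f(v):
        F=frame(v[3]); q=(P-v[:3])@F
        return dprof(np.hypot(q[:,0],q[:,1]),q[:,2])
    best=None
    for psi in (.6,.8,1.0):
        s=least_squares(f,[.50,.092,.09,psi],loss='soft_l1',f_scale=.0015,x_scale=[.01,.01,.01,.1])
        if best is None or s.cost<best.cost: best=s
    return best.x, np.median(f(best.x)), len(P)
def fitdisc(P,x0=(.497,.342)):
    # hub outer cylinder r .0225 z .006-.028, bore .0155, plate edge .07
    pr=[([.070,0],[.070,.006]),([.070,.006],[.0225,.006]),([.0225,.006],[.0225,.028]),([.0225,.028],[.0155,.028]),([.0155,.028],[.0155,.0])]
    def f(v):
        r=np.hypot(P[:,0]-v[0],P[:,1]-v[1]); p=np.c_[r,P[:,2]-v[2]]; best=np.full(len(p),1.)
        for a,b in pr:
            a=np.array(a);b=np.array(b);t=np.clip(((p-a)@(b-a))/((b-a)@(b-a)),0,1); best=np.minimum(best,np.linalg.norm(p-a-t[:,None]*(b-a),axis=1))
        return best
    s=least_squares(f,[*x0,0],loss='soft_l1',f_scale=.0015,x_scale=.01); return s.x,np.median(f(s.x)),len(P)
E
python3 - <<'E'
from fits import *
Ls=lambda n:dict(np.load(n+'.npz'))
k=np.ones((5,5),np.uint8)
for n,m in [('scene0','m_scene_spindle'),('side0','m_side_spindle'),('w2','m_w2_spindle')]:
    c=Ls(n); P=cloud(c,np.load(m+'.npy')); P=P[np.linalg.norm(P-[.49,.095,.105],axis=1)<.06]
    print(n,fitspindle(P))
    # face normal free
    Q=cloud(c); 
    Q=Q[(abs(Q[:,0]-.49)<.09)&(abs(Q[:,1]-.09)<.1)&(Q[:,2]>.03)&(Q[:,2]<.14)]
    v,_,_=fitspindle(P); F=frame(v[3]); q=(Q-v[:3])@F
    S=Q[(abs(q[:,2]+.008)<.012)&(np.hypot(q[:,0],q[:,1])>.028)&(abs(q[:,0])<.065)&(abs(q[:,1])<.05)]
    # robust plane
    w=np.ones(len(S))
    for _ in range(20):
        mu=(S*w[:,None]).sum(0)/w.sum(); nrm=np.linalg.svd((S-mu)*np.sqrt(w)[:,None],full_matrices=False)[2][2]; r=(S-mu)@nrm; w=1/(1+(r/.0015)**2)
    nrm*=np.sign(nrm[2]); print('  face n',nrm.round(4),'psi',np.arctan2(nrm[1],-nrm[0]).round(3),'tilt',np.arccos(nrm[2]).round(3),'seat above face',((v[:3]-mu)@nrm).round(4))
for n,m in [('scene0','m_scene_carrier_hub'),('side0','m_side_carrier_hub'),('w2','m_w2_carrier_hub'),('w1',None)]:
    c=Ls(n); P=cloud(c,np.load(m+'.npy') if m else None); P=P[(np.hypot(P[:,0]-.497,P[:,1]-.342)<.08)&(P[:,2]>(-.004 if m else .003))]
    print(n,fitdisc(P))
E
```

```text
scene0 (array([0.49609561, 0.0900654 , 0.08777502, 1.52562447]), np.float64(0.0006694044080896838), 251)
  face n [-0.0249  0.4916  0.8705] psi 1.52 tilt 0.515 seat above face 0.0144
side0 (array([0.49872042, 0.09100621, 0.08639348, 1.5350786 ]), np.float64(0.0012247538935001969), 260)
  face n [-0.0198  0.493   0.8698] psi 1.531 tilt 0.516 seat above face 0.0146
w2 (array([0.5  , 0.092, 0.09 , 0.6  ]), np.float64(nan), 0)
  face n [-0.0312  0.4921  0.87  ] psi 1.507 tilt 0.516 seat above face 0.0171
scene0 (array([0.49646477, 0.34375792, 0.00104013]), np.float64(0.001357561558131326), 896)
side0 (array([ 4.98907183e-01,  3.44006437e-01, -3.58167019e-04]), np.float64(0.0016521404396039408), 1204)
w2 (array([4.98971879e-01, 3.44191704e-01, 1.62291405e-04]), np.float64(0.0006834806369236212), 6678)
w1 (array([0.49190354, 0.34067774, 0.00124384]), np.float64(0.0021168853760911263), 10318)
  return _methods._mean(a, axis=axis, dtype=dtype,
  ret = ret.dtype.type(ret / rcount)
```

View pics/w2b.png

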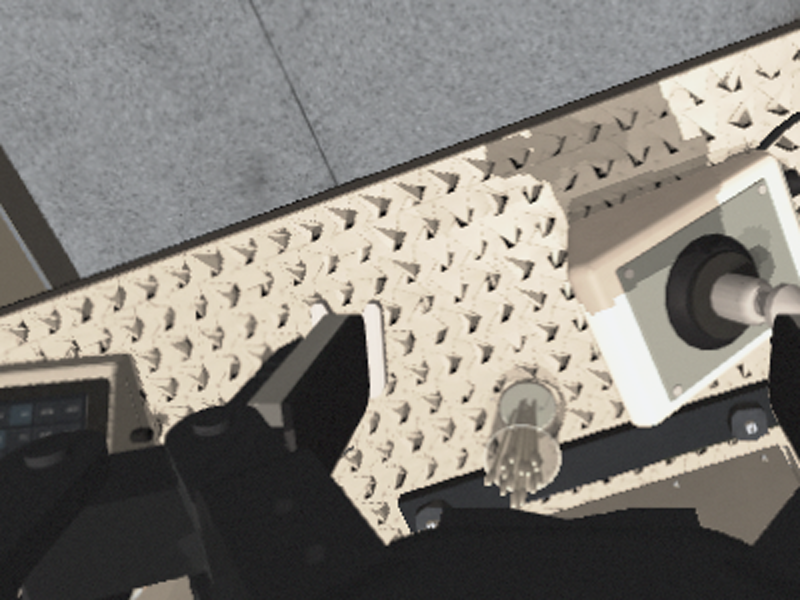

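```bash
cat > pl.py <<'E'
from fits import *
Ls=lambda n:dict(np.load(n+'.npz'))
rng=np.random.default_rng(0)
c=Ls('w2'); P=cloud(c,np.load('m_w2_rotator.npy'))
for it in range(4):
    best=(0,)
    for _ in range(3000):
        a=P[rng.choice(len(P),3)]; n=np.cross(a[1]-a[0],a[2]-a[0]); l=np.linalg.norm(n)
        if l<2e-4: continue
        n/=l; k=(abs((P-a[0])@n)<.0015).sum()
        if k>best[0]: best=(k,n,a[0])
    m=abs((P-best[2])@best[1])<.002; S=P[m]; mu=S.mean(0); n=np.linalg.svd(S-mu,full_matrices=False)[2][2]; n*=np.sign(n[2]) or 1
    print(m.sum(),len(P),n.round(4),'psi',np.arctan2(n[1],-n[0]).round(3),'tilt',np.degrees(np.arccos(abs(n[2]))).round(2),mu.round(4),S.min(0).round(3),S.max(0).round(3))
    P=P[~m]
E
python3 pl.py
```

```text
4911 11277 [-0.0213  0.4956  0.8683] psi 1.528 tilt 29.74 [0.4914 0.0766 0.0781] [0.447 0.023 0.028] [0.549 0.161 0.107]
1822 6366 [-0.9991 -0.0392  0.0153] psi -0.039 tilt 89.12 [0.4464 0.0643 0.0533] [0.442 0.012 0.   ] [0.451 0.147 0.104]
1070 4544 [-0.0177  0.4918  0.8705] psi 1.535 tilt 29.48 [0.4888 0.0863 0.0689] [0.445 0.018 0.025] [0.552 0.16  0.106]
927 3474 [-0.0103  0.1575  0.9875] psi 1.505 tilt 9.08 [0.4967 0.0507 0.0963] [0.451 0.013 0.088] [0.552 0.1   0.103]
```

```bash
cat > sp.py <<'E'
from fits import *
Ls=lambda n:dict(np.load(n+'.npz'))
for n in ['scene0','side0','w2']:
    P0=cloud(Ls(n)); v=np.array([.4975,.0905,.087,1.53])
    for _ in range(4):
        q=(P0-v[:3])@frame(v[3]); r=np.hypot(q[:,0],q[:,1]); P=P0[(q[:,2]>-.004)&(q[:,2]<.063)&(r<.027)]
        def f(u):
            q=(P-u[:3])@frame(u[3]); return dprof(np.hypot(q[:,0],q[:,1]),q[:,2])
        s=least_squares(f,v,loss='soft_l1',f_scale=.001,x_scale=[.01,.01,.01,.1]); v=s.x
    q=(P-v[:3])@frame(v[3]); print(n,v.round(4),len(P),np.median(f(v)).round(5),'angles',np.histogram(np.arctan2(q[:,1],q[:,0])[q[:,2]>.004],6)[0], 'neckpt',(v[:3]+frame(v[3])[:,2]*.034).round(4))
# disc clips
c=Ls('w1'); P=cloud(c); 
c2=Ls('w2'); d=P[(np.hypot(P[:,0]-.4985,P[:,1]-.344)<.078)&(P[:,2]>.0035)]
print(fitdisc(d,(.4985,.344)))
for nm,PP in (('w1',P),('w2',cloud(c2)),('side',cloud(Ls('side0'))),('scene',cloud(Ls('scene0')))):
    x=PP-[.4985,.344,0]; r=np.hypot(x[:,0],x[:,1]); k=(x[:,2]>.011)&(x[:,2]<.03)&(r>.045)&(r<.068)
    a=np.arctan2(x[k,1],x[k,0]); h=np.angle(np.exp(6j*a).mean())/6; print(nm,k.sum(),'clip angle',h.round(3),'mod60 conc',abs(np.exp(6j*a).mean()).round(2), np.histogram(np.degrees(a),np.arange(-180,181,20))[0])
    # hub top ring centre
    k=(x[:,2]>.023)&(x[:,2]<.034)&(r<.03); print('   hubtop',k.sum(),PP[k].mean(0).round(4),cv2.minEnclosingCircle(PP[k][:,:2].astype(np.float32)))
E
python3 sp.py
```

```text
scene0 [0.496  0.0901 0.0878 1.5284] 247 0.00062 angles [ 6 25 48 48 28 12] neckpt [0.4953 0.1071 0.1172]
side0 [0.4982 0.091  0.0865 1.5425] 276 0.00115 angles [63 40  9  3  4 29] neckpt [0.4977 0.108  0.116 ]
w2 [0.4979 0.0905 0.0872 1.5261] 1679 0.00037 angles [ 69 312 377 110  10   3] neckpt [0.4971 0.1075 0.1167]
(array([0.49719965, 0.34334723, 0.0006417 ]), np.float64(0.0014181924480748138), 9379)
w1 604 clip angle 0.189 mod60 conc 0.61 [74 16  8 74  9  7 84 13  8 63 17  7 73 22  5 86 29  9]
   hubtop 518 [0.4978 0.3441 0.027 ] ((0.4984758198261261, 0.34396782517433167), 0.02245958335697651)
w2 543 clip angle 0.156 mod60 conc 0.59 [127  58   5  95  20  23 135  13  33  31   0   0   0   0   0   0   0   3]
   hubtop 422 [0.4963 0.3327 0.0269] ((0.4989180862903595, 0.34188494086265564), 0.022950705140829086)
side 183 clip angle 0.193 mod60 conc 0.57 [29  1  7 27  2  3 12  6  1 21 19  0 27  9  0  4  0 15]
   hubtop 105 [0.4974 0.3471 0.0258] ((0.49828338623046875, 0.34516629576683044), 0.025220368057489395)
scene 136 clip angle 0.176 mod60 conc 0.57 [18  7  2 15  0  7 19  1  9 13  4  0  9  8  0 16  8  0]
   hubtop 79 [0.4954 0.3417 0.027 ] ((0.49582353234291077, 0.34217149019241333), 0.02396502159535885)
```

```bash
cat >> h.py <<'E'
def down(a,Zs=(0,0,1)):
    """tool rotation with tool z=-Zs and tool y = heading a (rad) projected in plane"""
    z=-np.array(Zs,float); z/=np.linalg.norm(z); y=np.array([np.cos(a),np.sin(a),0]); y-=z*(y@z); y/=np.linalg.norm(y)
    return R.from_matrix(np.c_[np.cross(y,z),y,z])
def rows(targets,step=35.,turn=.16,frm=None):
    """targets: list of (pos, Rot, n or None) -> flat rounded rows"""
    o=bot.get_obs()
    p,r=(np.array(o['eef_pos']),R.from_quat(o['tool_rot'])) if frm is None else frm
    out=[]
    for t in targets:
        P,Q=np.array(t[0]),t[1]; n=t[2] if len(t)>2 else None
        if n is None: n=int(max(1,np.ceil(np.linalg.norm(P-p)*1e3/step),np.ceil((r.inv()*Q).magnitude()/turn)))
        for k in range(n):
            f=1/(n-k); tp=p+(P-p)*f
            s=np.round(r.inv().apply(tp-p)*1e3,1 if step<5 else 0)
            w=np.round((r.inv()*Q).as_rotvec()*f,2 if k<n-1 else 3)
            out.append([*s,*w]); p=p+r.apply(s)/1e3; r=r*R.from_rotvec(w)
    print('rows',len(out),'end',p.round(4)); print([float(x)+0.0 if x%1 else int(x) for q in out for x in q])
SEAT=np.array([.4976,.0905,.0872]); PSI=1.53
DISC=np.array([.4983,.344])
E
python3 - <<'E'
from h import *
D=down(np.radians(40.3))
rows([([.498,.344,.12],D),([.4983,.344,.0195],D,5)])
# obstacles near disc/spindle higher than 3cm, x>.5
P=np.vstack([cloud(dict(np.load(n+'.npz'))) for n in ('scene0','side0')])
for y0 in np.arange(-.3,.5,.1):
    k=P[(P[:,1]>y0)&(P[:,1]<y0+.1)&(P[:,2]>.06)&(P[:,2]<.5)&(P[:,0]>.53)]; print(y0.round(1),len(k),np.percentile(k[:,0],[1,5]).round(3) if len(k) else '')
E
```

```text
rows 16 end [0.498  0.3438 0.0193]
[0, 30, 17, 0, 0, 0.05, 2, 29, 17, 0, 0, 0.05, 3, 29, 17, 0, 0, 0.05, 5, 29, 17, 0, 0, 0.05, 6, 29, 17, 0, 0, 0.05, 8, 29, 17, 0, 0, 0.05, 9, 28, 17, 0, 0, 0.05, 10, 28, 17, 0, 0, 0.05, 12, 27, 17, 0, 0, 0.04, 13, 26, 17, 0, 0, 0.05, 14, 26, 16, 0, 0, 0.041, 0, 0, 20, 0, 0, 0, 0, 0, 20, 0, 0, 0, 0, 0, 20, 0, 0, 0, 0, 0, 20, 0, 0, 0, 0, 0, 21, 0, 0, 0]
-0.3 7881 [0.65  0.693]
-0.2 12558 [0.651 0.653]
-0.1 8613 [0.565 0.652]
0.0 9559 [0.537 0.652]
0.1 11072 [0.619 0.623]
0.2 10558 [0.619 0.621]
0.3 10417 [0.619 0.62 ]
0.4 16521 [0.617 0.621]
```

Request:
play_rows:
  plan: [0,30,17,0,0,0.05,2,29,17,0,0,0.05,3,29,17,0,0,0.05,5,29,17,0,0,0.05,6,29,17,0,0,0.05,8,29,17,0,0,0.05,9,28,17,0,0,0.05,10,28,17,0,0,0.05,12,27,17,0,0,0.04,13,26,17,0,0,0.05,14,26,16,0,0,0.04,0,0,0,0,0,0]
  hand: 100

```text
clock: 4.82
eef_pos: [0.4972, 0.3449, 0.1178]
tool_rot: [0.419, 0.908, -0.001, -0.001]
ft_force: [-0.1, -0.1, -0.1]
grip_width: 0.0854
```

```bash
python3 - <<'E'
from h import *
from fits import fitdisc
c=snap('wrist','w3.png'); np.savez('w3.npz',**{k:np.array(v) for k,v in c.items()})
P=cloud(c); P=P[(np.hypot(P[:,0]-.498,P[:,1]-.344)<.07)&(P[:,2]>.0035)&(P[:,2]<.032)]; print(fitdisc(P,(.498,.344)))
x=P-[.4983,.344,0];r=np.hypot(x[:,0],x[:,1]); k=(x[:,2]>.023)&(r<.03); print(k.sum(),cv2.minEnclosingCircle(P[k][:,:2].astype(np.float32)))
D=down(np.radians(40.3)); rows([([.4983,.344,.0195],D,5)])
E
```

```text
(array([ 4.99073580e-01,  3.44048540e-01, -7.19406645e-05]), np.float64(0.0005928309753854416), 24702)
1699 ((0.49876224994659424, 0.34423479437828064), 0.022582126781344414)
rows 5 end [0.4979 0.3443 0.0198]
[0, 0, 20, 0, 0, 0, 0, 0, 20, 0, 0, 0, 0, 0, 20, 0, 0, 0, 0, 1, 20, 0, 0, 0, 0, 0, 19, -0.003, 0, 0.002]
```

View pics/w3.png

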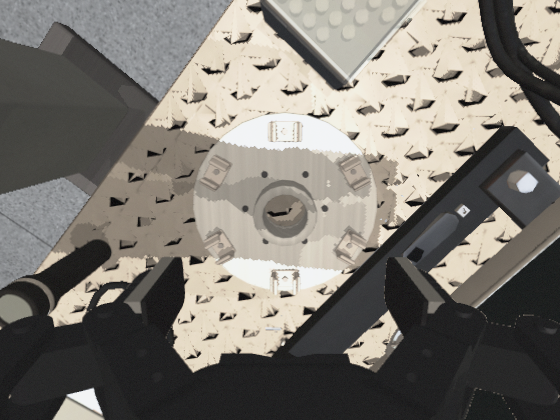

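Request:
play_rows:
  plan: [-2,1,22,0,0,0,0,0,22,0,0,0,0,0,22,0,0,0,0,0,20,0,0,0,0,0,12,0,0,0,0,0,0,0,0,0]

```text
clock: 5.62
eef_pos: [0.5001, 0.341, 0.0219]
tool_rot: [0.421, 0.907, -0.001, -0.0]
ft_force: [0.7, 0.2, -0.2]
grip_width: 0.0857
```

Request:
play_rows:
  plan: [0,0,0,0,0,0,0,0,0,0,0,0,0,0,0,0,0,0,0,0,0,0,0,0,0,0,0,0,0,0,0,0,0,0,0,0]
  hand: 0

```text
clock: 6.38
eef_pos: [0.5017, 0.342, 0.0236]
tool_rot: [0.421, 0.907, 0.001, 0.001]
ft_force: [-0.1, -0.1, 5.1]
grip_width: 0.0422
```

```bash
python3 - <<'E'
from h import *
o=bot.get_obs(); print(o['clock'],np.round(o['eef_pos'],4),R.from_quat(o['tool_rot']).as_matrix().round(3).tolist(),np.round(o['joint_pos'],4),o['grip_width'])
c=snap('wrist','w4.png'); np.savez('w4.npz',**{k:np.array(v) for k,v in c.items()})
o=bot.get_obs(); print(np.round(o['eef_pos'],4),np.round(o['ft_force'],1),o['grip_width'])
snap('side','s4.png'); cv2.imwrite('pics/s4c.png',cv2.resize(cv2.imread('pics/s4.png')[180:330,180:380],None,fx=4,fy=4))
E
```

```text
6.375 [0.5017 0.342  0.0236] [[-0.646, 0.764, 0.002], [0.764, 0.646, 0.001], [-0.0, 0.003, -1.0]] [ 5.9840e-01  6.1820e-01 -1.5100e-02  9.3500e-01 -1.0000e-04  1.4672e+00] 0.042197126678295796
[0.5016 0.342  0.0236] [-0.9  1.   5.5] 0.04224710881940212
```

View pics/w4.png

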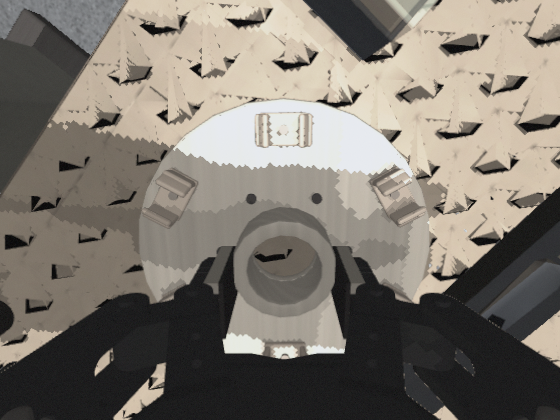

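View pics/s4c.png

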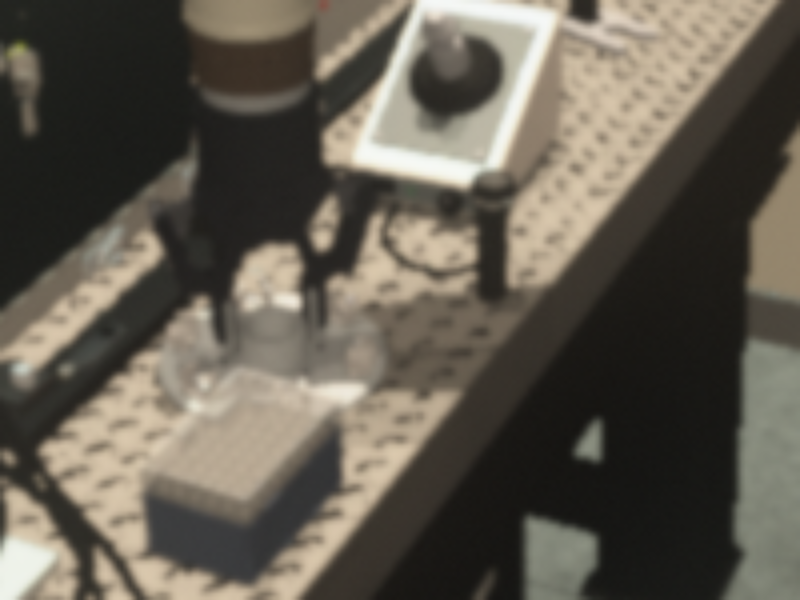

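```bash
cat > hub.py <<'E'
import sys
from fits import *
def hubpose(c,guess):
    """fit disc pose in world: centre of underside + axis (2 tilt)"""
    P0=cloud(c); 
    pr=[([.070,0],[.070,.006]),([.070,.006],[.0225,.006]),([.0225,.006],[.0225,.028]),([.0225,.028],[.0155,.028]),([.0155,.028],[.0155,.0])]
    def dist(P,v):
        F=R.from_rotvec([v[3],v[4],0]).apply([0,0,1]); x=P-v[:3]; h=x@F; r=np.linalg.norm(x-h[:,None]*F,axis=1)
        p=np.c_[r,h]; best=np.full(len(p),1.)
        for a,b in pr:
            a=np.array(a);b=np.array(b);t=np.clip(((p-a)@(b-a))/((b-a)@(b-a)),0,1); best=np.minimum(best,np.linalg.norm(p-a-t[:,None]*(b-a),axis=1))
        return best,r,h
    v=np.array(guess,float)
    for s in (.010,.006,.004,.004):
        d,r,h=dist(P0,v); P=P0[(r<.069)&(d<s)&(h>.004)&(h<.034)]
        v=least_squares(lambda u:dist(P,u)[0],v,loss='soft_l1',f_scale=.001,x_scale=[.01]*3+[.1]*2).x
    d,r,h=dist(P,v)
    return v,R.from_rotvec([v[3],v[4],0]).apply([0,0,1]),len(P),np.median(d)
E
python3 - <<'E'
from hub import *
for n in ['w3','w4']:
    print(n,[np.round(x,4) for x in hubpose(dict(np.load(n+'.npz')),[.4985,.344,0,0,0])])
E
```

```text
w3 [array([ 4.990e-01,  3.441e-01, -3.000e-04,  2.000e-04, -2.000e-04]), array([-2.e-04, -2.e-04,  1.e+00]), np.int64(22252), np.float64(0.0005)]
w4 [array([ 4.998e-01,  3.448e-01, -3.000e-04,  1.200e-03,  3.000e-04]), array([ 3.0e-04, -1.2e-03,  1.0e+00]), np.int64(45223), np.float64(0.0004)]
```

Request:
play_rows:
  plan: [0,0,-8,0,0,0,0,0,-20,0,0,0,0,0,-32,0,0,0,0,0,-38,0,0,0,0,0,-38,0,0,0,0,0,-32,0,0,0,0,0,-20,0,0,0,0,0,0,0,0,0,0,0,0,0,0,0]

```text
clock: 7.6
eef_pos: [0.5, 0.3409, 0.2088]
tool_rot: [0.421, 0.907, -0.001, -0.001]
ft_force: [-0.2, 0.9, -2.9]
grip_width: 0.042
```

```bash
cat > carry.py <<'E'
from hub import *
import sys
def handpose(n,save=True):
    o=bot.get_obs(); c=snap('wrist',n+'.png'); np.savez(n+'.npz',**{k:np.array(v) for k,v in c.items()})
    p=np.array(o['eef_pos']); r=R.from_quat(o['tool_rot'])
    print(o['clock'],'tcp',p.round(4),'joints',np.round(o['joint_pos'],3),'ft',np.round(o['ft_force'],1),'w',round(o['grip_width'],4))
    ax=-r.as_matrix()[:,2]; g=p+r.apply([.003,0,.0195+.0])  # underside
    rv=np.cross([0,0,1],ax); s=np.linalg.norm(rv); rv=rv/s*np.arcsin(s) if s>1e-6 else rv
    v,a,k,md=hubpose(c,[*g,rv[0],rv[1]])
    t=r.inv().apply(v[:3]-p); ta=r.inv().apply(a)
    print('disc base world',v[:3].round(4),'axis',a.round(4),'| in tool',(t*1e3).round(1),'axis',ta.round(4),k,md.round(5)); return p,r,v[:3],a,t,ta
E
python3 - <<'E'
from carry import *
p,r,b,a,t,ta=handpose('w5')
Z=frame(PSI)[:,2]
Rt=R.align_vectors([Z],[[0,0,1]])[0]
Q=Rt*down(np.radians(40.3))
# target: base at SEAT+.085 Z
tgt=SEAT+.085*Z-Q.apply(t); print('tgt',tgt.round(4),Q.as_quat().round(3))
rows([(tgt,Q)],step=30)
E
```

```text
7.6 tcp [0.5    0.3409 0.2088] joints [ 0.598  0.468  0.247  1.352 -0.     1.467] ft [-0.2  0.9 -2.9] w 0.042
disc base world [0.4983 0.3436 0.1882] axis [-0.0045  0.006   1.    ] | in tool [ 3.1  0.5 20.6] axis [ 0.0077 -0.0023 -1.    ] 10769 0.00079
tgt [0.4971 0.1409 0.18  ] [ 0.406  0.876 -0.23   0.118]
rows 7 end [0.497  0.1407 0.1801]
[-22, -19, 4, 0.05, -0.06, 0, -21, -18, 6, 0.04, -0.06, 0, -21, -18, 8, 0.05, -0.06, 0, -20, -18, 11, 0.04, -0.06, 0, -19, -17, 12, 0.05, -0.06, 0, -19, -17, 15, 0.04, -0.06, 0, -18, -16, 16, 0.048, -0.053, -0.001]
```

Request:
play_rows:
  plan: [-22,-19,4,0.05,-0.06,0,-21,-18,6,0.04,-0.06,0,-21,-18,8,0.05,-0.06,0,-20,-18,11,0.04,-0.06,0,-19,-17,12,0.05,-0.06,0,-19,-17,15,0.04,-0.06,0,-18,-16,16,0.048,-0.053,0,0,0,0,0,0,0,0,0,0,0,0,0]

```text
clock: 8.78
eef_pos: [0.498, 0.1418, 0.1809]
tool_rot: [0.407, 0.876, -0.228, 0.119]
ft_force: [-0.2, 1.0, -2.7]
grip_width: 0.042
```

```bash
python3 - <<'E'
from carry import *
p,r,b,a,t,ta=handpose('w6')
F=frame(PSI); print('disc base in spindle mm',((b-SEAT)@F*1e3).round(1),'axis in spindle',(a@F).round(4))
snap('scene','sc6.png'); i=cv2.imread('pics/sc6.png')[150:300,200:400]; cv2.imwrite('pics/sc6c.png',cv2.resize(i,None,fx=4,fy=4,interpolation=cv2.INTER_CUBIC))
E
```

```text
8.775 tcp [0.498  0.1418 0.1809] joints [ 0.529  0.488  0.091  1.435 -0.456  1.459] ft [-0.2  1.  -2.7] w 0.042
disc base world [0.4965 0.1338 0.1608] axis [-0.0199  0.4928  0.8699] | in tool [ 3.6  0.5 21.5] axis [-0.0047 -0.001  -1.    ] 11576 0.00084
disc base in spindle mm [-0.7  0.7 85.3] axis in spindle [7.8e-03 2.0e-04 1.0e+00]
```

View pics/w6.png

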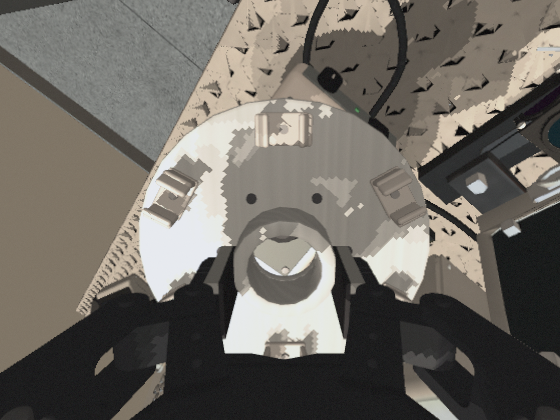

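View pics/sc6c.png

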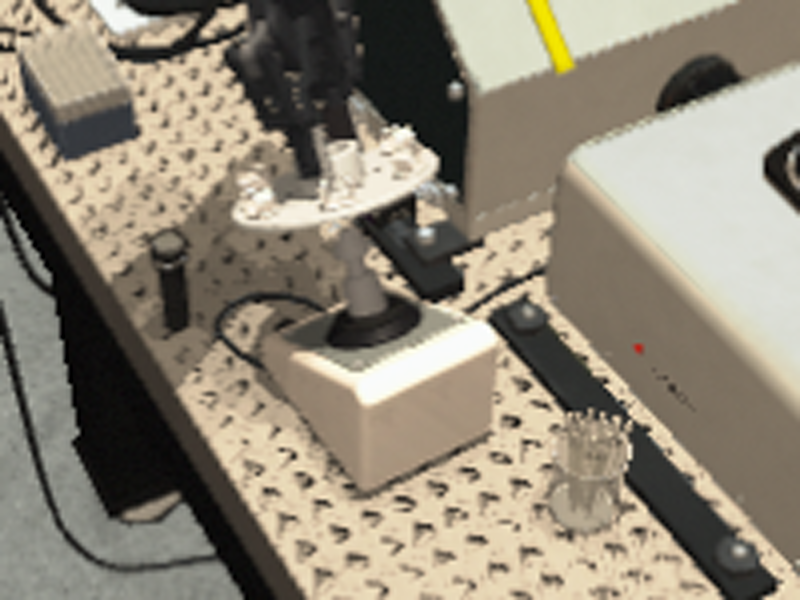

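```bash
python3 - <<'E'
from h import *; from fits import frame
r=R.from_quat(bot.get_obs()['tool_rot']); F=frame(PSI); print('spindle axes in tool (cols x,y,z)\n',(r.as_matrix().T@F).round(3))
E
```

```text
spindle axes in tool (cols x,y,z)
 [[-0.79  -0.613  0.001]
 [-0.613  0.79   0.005]
 [-0.004  0.003 -1.   ]]
```

Request:
play_rows:
  plan: [0,-1,10,0,0,0,0,0,10,0,0,0,0,0,10,0,0,0,0,0,0,0,0,0]

```text
clock: 9.38
eef_pos: [0.4972, 0.125, 0.1549]
tool_rot: [0.407, 0.876, -0.229, 0.118]
ft_force: [0.3, 0.8, -2.9]
grip_width: 0.0418
```

```bash
python3 - <<'E'
from carry import *
p,r,b,a,t,ta=handpose('w7')
F=frame(PSI); print('disc base in spindle mm',((b-SEAT)@F*1e3).round(1),'axis in spindle',(a@F).round(4))
i=cv2.imread('pics/w7.png')[180:330,200:380]; cv2.imwrite('pics/w7c.png',cv2.resize(i,None,fx=4,fy=4,interpolation=cv2.INTER_CUBIC))
E
```

```text
9.375 tcp [0.4972 0.125  0.1549] joints [ 0.504  0.492  0.025  1.355 -0.463  1.433] ft [ 0.3  0.8 -2.9] w 0.0418
disc base world [0.4958 0.117  0.1349] axis [-0.0204  0.496   0.8681] | in tool [ 3.5  0.6 21.2] axis [-0.0022 -0.0016 -1.    ] 11483 0.00082
disc base in spindle mm [ 0.8 -0.7 54.6] axis in spindle [ 4.1e-03 -1.0e-04  1.0e+00]
```

View pics/w7c.png

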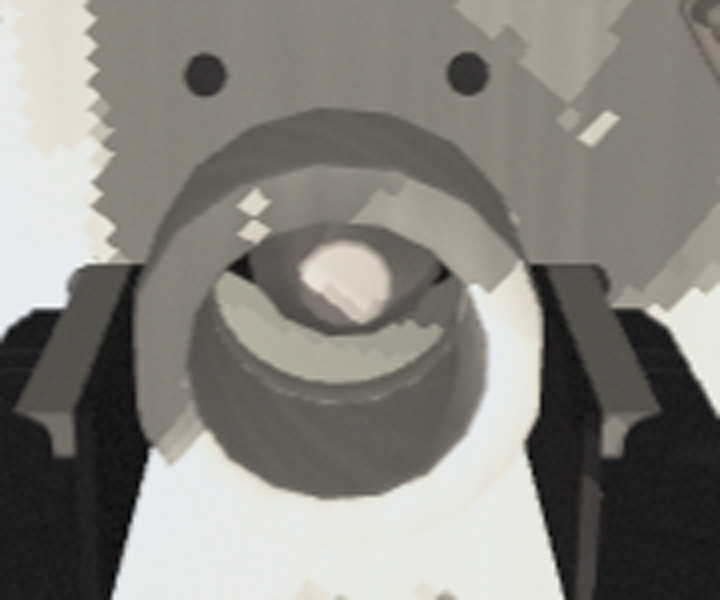

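Request:
play_rows:
  plan: [0,0.8,6,0,0,0,0,0,8,0,0,0,0,0,8,0,0,0,0,0,8,0,0,0,0,0,0,0,0,0]

```text
clock: 10.05
eef_pos: [0.4987, 0.1107, 0.1289]
tool_rot: [0.407, 0.876, -0.229, 0.118]
ft_force: [0.1, 0.2, -2.3]
grip_width: 0.0424
```

```bash
python3 - <<'E'
from carry import *
p,r,b,a,t,ta=handpose('w8')
F=frame(PSI); print('disc base in spindle mm',((b-SEAT)@F*1e3).round(1),'axis in spindle',(a@F).round(4)); print('via hand tf',((p+r.apply([.0035,.0006,.0213])-SEAT)@F*1e3).round(1))
i=cv2.imread('pics/w8.png')[180:330,200:380]; cv2.imwrite('pics/w8c.png',cv2.resize(i,None,fx=4,fy=4,interpolation=cv2.INTER_CUBIC))
E
```

```text
10.05 tcp [0.4987 0.1107 0.1289] joints [ 0.48   0.504 -0.029  1.277 -0.468  1.407] ft [ 0.1  0.2 -2.3] w 0.0424
disc base world [0.4975 0.1022 0.1084] axis [-0.0123  0.4888  0.8723] | in tool [ 3.2  0.6 21.9] axis [-1.390e-02 -1.000e-04 -9.999e-01] 11910 0.00102
disc base in spindle mm [ 0.4  0.4 24.2] axis in spindle [0.0127 0.0077 0.9999]
via hand tf [ 0.2  0.2 24.9]
```

View pics/w8c.png

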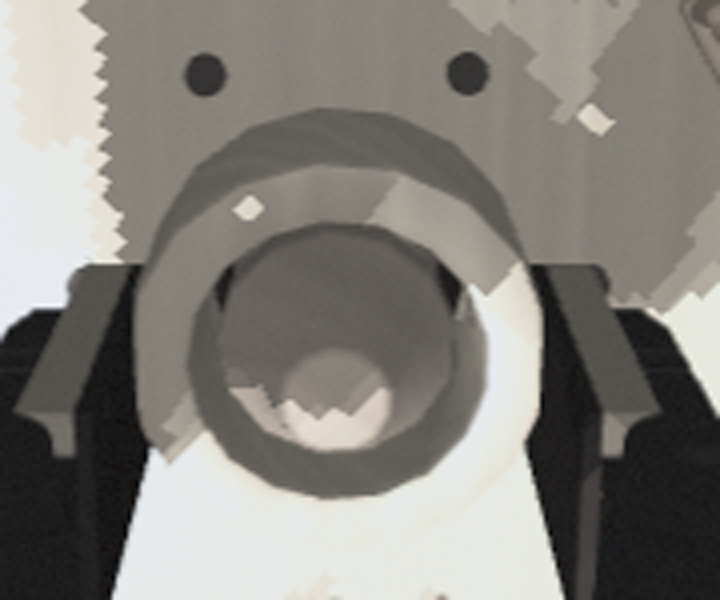

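Request:
play_rows:
  plan: [0,-0.3,7,0,0,0,0,0,7,0,0,0,0,0,7,0,0,0,0,0,2,0,0,0,0,0,0,0,0,0,0,0,0,0,0,0]

```text
clock: 10.85
eef_pos: [0.4997, 0.0998, 0.1098]
tool_rot: [0.407, 0.876, -0.228, 0.119]
ft_force: [-0.7, -0.3, -2.5]
grip_width: 0.0422
```

```bash
python3 - <<'E'
from carry import *
p,r,b,a,t,ta=handpose('w9')
F=frame(PSI); print('disc base in spindle mm',((b-SEAT)@F*1e3).round(1),'axis in spindle',(a@F).round(4)); print('via hand tf',((p+r.apply([.0035,.0006,.0213])-SEAT)@F*1e3).round(1))
E
```

```text
10.85 tcp [0.4997 0.0998 0.1098] joints [ 0.462  0.513 -0.069  1.217 -0.473  1.386] ft [-0.7 -0.3 -2.5] w 0.0422
disc base world [0.4993 0.0912 0.0906] axis [-0.0233  0.4977  0.867 ] | in tool [ 2.2  0.6 20.9] axis [ 3.e-04  1.e-04 -1.e+00] 9540 0.00109
disc base in spindle mm [1.1 1.7 3.3] axis in spindle [ 0.0021 -0.003   1.    ]
via hand tf [0.1 0.9 2.9]
```

Request:
play_rows:
  plan: [0.5,-0.6,1,0,0,0,0,0,1,0,0,0,0,0,1,0,0,0,0,0,0.5,0,0,0,0,0,0,0,0,0]

```text
clock: 11.52
eef_pos: [0.4994, 0.0996, 0.1093]
tool_rot: [0.407, 0.877, -0.227, 0.12]
ft_force: [-4.7, 7.3, 13.0]
grip_width: 0.0418
```

```bash
python3 - <<'E'
from carry import *
p,r,b,a,t,ta=handpose('w10')
F=frame(PSI); print('disc base in spindle mm',((b-SEAT)@F*1e3).round(1),'axis in spindle',(a@F).round(4)); print('via hand tf',((p+r.apply([.0035,.0006,.0213])-SEAT)@F*1e3).round(1))
for n in('scene','side'):
    snap(n,n+'10.png'); i=cv2.imread(f'pics/{n}10.png'); i=i[170:290,220:370] if n=='scene' else i[150:270,230:380]; cv2.imwrite(f'pics/{n}10c.png',cv2.resize(i,None,fx=4,fy=4,interpolation=cv2.INTER_CUBIC))
E
```

```text
11.525 tcp [0.4994 0.0996 0.1093] joints [ 0.461  0.51  -0.074  1.21  -0.473  1.384] ft [-4.7  7.3 13. ] w 0.0418
disc base world [0.4991 0.0909 0.0901] axis [-0.0251  0.4957  0.8681] | in tool [ 2.1  0.6 21. ] axis [-5.e-04  8.e-04 -1.e+00] 9617 0.00112
disc base in spindle mm [1.1 1.5 2.7] axis in spindle [ 0.0042 -0.0049  1.    ]
via hand tf [0.  0.6 2.3]
```

View pics/scene10c.png

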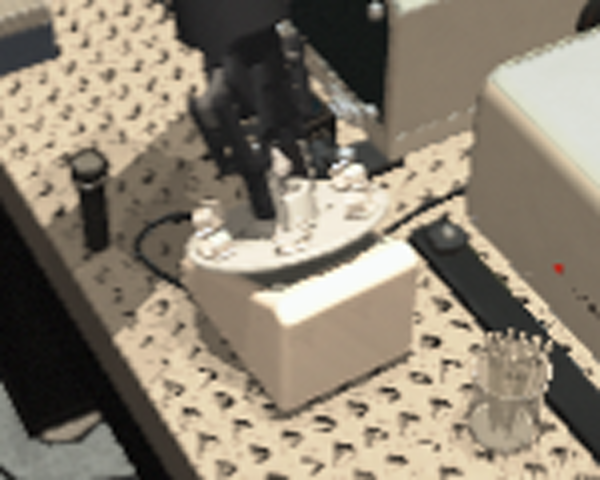

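View pics/w10.png

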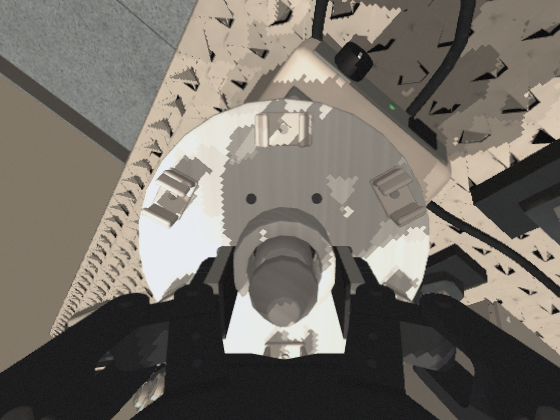

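Request:
play_rows:
  plan: [0,0,-2,0,0,0,0,0,0,0,0,0,0,0,0,0,0,0,0,0,0,0,0,0,0,0,0,0,0,0]
  hand: 100

```text
clock: 12.3
eef_pos: [0.4987, 0.0988, 0.1082]
tool_rot: [0.407, 0.876, -0.229, 0.119]
ft_force: [0.2, -0.9, -0.5]
grip_width: 0.0854
```

```bash
python3 - <<'E'
from carry import *
p,r,b,a,t,ta=handpose('w11')
F=frame(PSI); print('disc base in spindle mm',((b-SEAT)@F*1e3).round(1),'axis in spindle',(a@F).round(4))
E
```

```text
12.3 tcp [0.4987 0.0988 0.1082] joints [ 0.461  0.513 -0.074  1.213 -0.473  1.386] ft [ 0.2 -0.9 -0.5] w 0.0854
disc base world [0.4988 0.0922 0.0866] axis [-0.0189  0.5021  0.8646] | in tool [ 4.2  2.9 22. ] axis [ 0.0017  0.0059 -1.    ] 34121 0.00045
disc base in spindle mm [-1.8  1.2  0.3] axis in spindle [-0.0028  0.0016  1.    ]
```

View pics/w11.png

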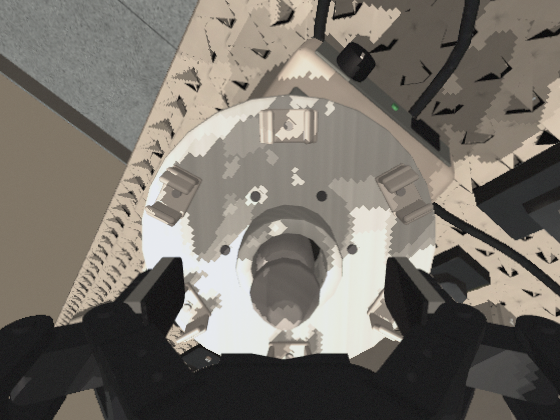

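```bash
python3 - <<'E'
from h import *; from fits import frame
o=bot.get_obs(); p=np.array(o['eef_pos']); q=R.from_quat(o['tool_rot']); Z=-q.as_matrix()[:,2]
p1=p+.10*Z
rows([(p1,q,4),([.43,-.17,.26],down(np.radians(90)))])
E
```

```text
rows 14 end [ 0.4301 -0.1704  0.2603]
[0, 0, -25, 0, 0, 0, 0, 0, -25, 0, 0, 0, 0, 0, -25, 0, 0, 0, 0, 0, -25, 0, 0, 0, -19, -25, 10, -0.05, 0.02, -0.08, -17, -27, 8, -0.05, 0.03, -0.09, -15, -29, 7, -0.05, 0.03, -0.08, -13, -30, 5, -0.05, 0.02, -0.09, -10, -32, 3, -0.05, 0.03, -0.08, -8, -32, 1, -0.05, 0.02, -0.09, -5, -33, -1, -0.04, 0.03, -0.08, -2, -33, -2, -0.05, 0.02, -0.09, 1, -33, -4, -0.04, 0.03, -0.08, 3, -33, -6, -0.047, 0.024, -0.087]
```

Request:
play_rows:
  plan: [0,0,-25,0,0,0,0,0,-25,0,0,0,0,0,-25,0,0,0,0,0,-25,0,0,0,-19,-25,10,-0.05,0.02,-0.08,-17,-27,8,-0.05,0.03,-0.09,-15,-29,7,-0.05,0.03,-0.08,-13,-30,5,-0.05,0.02,-0.09,-10,-32,3,-0.05,0.03,-0.08,-8,-32,1,-0.05,0.02,-0.09,-5,-33,-1,-0.04,0.03,-0.08,-2,-33,-2,-0.05,0.02,-0.09,1,-33,-4,-0.04,0.03,-0.08,3,-33,-6,-0.047,0.024,-0.087]

```text
clock: 14.1
eef_pos: [0.4296, -0.1714, 0.2609]
tool_rot: [-0.001, 1.0, 0.001, 0.0]
ft_force: [0.9, 1.0, 0.4]
grip_width: 0.0856
```

Request:
play_rows:
  plan: [0,0,0,0,0,0,0,0,0,0,0,0]

```text
clock: 14.35
eef_pos: [0.4299, -0.1701, 0.2601]
tool_rot: [0.001, 1.0, 0.0, 0.0]
ft_force: [0.0, 0.6, -0.1]
grip_width: 0.0855
```

```bash
cat > kp.py <<'E'
from fits import *
def keeper(c,save=None):
    P=cloud(c); 
    P=P[(abs(P[:,0]-.487)<.07)&(abs(P[:,1]+.168)<.07)&(P[:,2]>.0045)&(P[:,2]<.045)]
    return P
E
python3 - <<'E'
from kp import *
o=bot.get_obs(); print(o['clock'],np.round(o['eef_pos'],4),np.round(o['tool_rot'],3))
c=snap('wrist','w12.png'); np.savez('w12.npz',**{k:np.array(v) for k,v in c.items()})
d=bot.outline_of('keeper_slot','wrist')
for x in d[:2]: print(x['p'],x['point'],x['mask'].sum()); np.save('m12.npy',d[0]['mask'])
P=cloud(c,d[0]['mask']); print(np.percentile(P,[2,50,98],axis=0).round(4)); f=P[P[:,2]>.02]; print('fin',len(f),np.percentile(f,[2,50,98],axis=0).round(4))
top=f[f[:,2]>.032]; print(len(top),cv2.minAreaRect(top[:,:2].astype(np.float32)*1000))
pl=P[(P[:,2]<.012)&(P[:,2]>.003)]; print(len(pl),cv2.minAreaRect(pl[:,:2].astype(np.float32)*1000))
E
```

```text
14.35 [ 0.4299 -0.1701  0.2601] [0.001 1.    0.    0.   ]
0.62 [224.9, 282.4] 2000
[[ 0.4496 -0.1933  0.    ]
 [ 0.4911 -0.17    0.0068]
 [ 0.5203 -0.1367  0.0369]]
fin 261 [[ 0.4951 -0.1815  0.0217]
 [ 0.5043 -0.1735  0.0354]
 [ 0.5178 -0.1655  0.0378]]
211 ((506.92169189453125, -173.89654541015625), (12.280662536621094, 25.360919952392578), 67.75927734375)
1595 ((486.0914611816406, -165.96226501464844), (48.14471435546875, 74.01570892333984), 70.00896453857422)
```

View pics/w12.png

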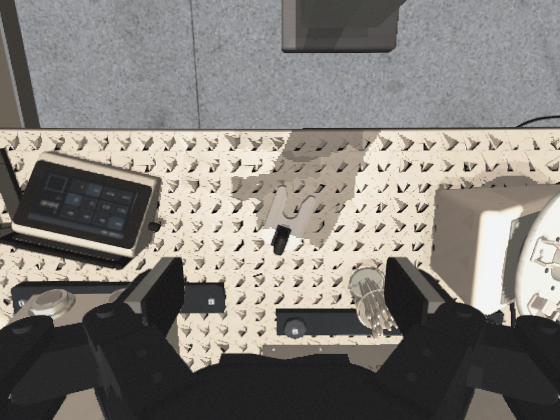

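```bash
python3 - <<'E'
from kp import *
P=np.vstack([cloud(dict(np.load(n+'.npz'))) for n in ('scene0','side0')])
h=np.radians(-20); x=np.array([np.cos(h),np.sin(h)]);y=np.array([-x[1],x[0]]); q=P[:,:2]-[.5072,-.174]
a,b=q@x,q@y
for lo,hi in ((-.09,-.03),(.03,.09)):
    k=(b>lo)&(b<hi)&(abs(a)<.03)&(P[:,2]<.3); print(lo,k.sum(),P[k][:,2].max().round(4), np.percentile(P[k][:,2],98))
rows([([.5074,-.1740,.10],down(np.radians(70))),([.5074,-.1740,.022],down(np.radians(70)),4)])
E
```

```text
-0.09 882 0.0053 0.0037537832101062385
0.03 874 0.006 0.003540512621984579
rows 10 end [ 0.5077 -0.1737  0.0221]
[-13, -1, 27, 0, 0, 0.06, -13, 0, 27, 0, 0, 0.06, -13, 1, 27, 0, 0, 0.06, -13, 1, 26, 0, 0, 0.06, -12, 2, 27, 0, 0, 0.05, -13, 4, 26, 0, 0, 0.06, 0, 0, 20, 0, 0, 0, 0, 0, 19, 0, 0, 0, 0, 0, 20, 0, 0, 0, 0, 0, 19, 0, 0, 0]
```

Request:
play_rows:
  plan: [-13,-1,27,0,0,0.06,-13,0,27,0,0,0.06,-13,1,27,0,0,0.06,-13,1,26,0,0,0.06,-12,2,27,0,0,0.05,-13,4,26,0,0,0.06,0,0,20,0,0,0,0,0,19,0,0,0,0,0,20,0,0,0,0,0,19,0,0,0,0,0,0,0,0,0]

```text
clock: 15.82
eef_pos: [0.5066, -0.1729, 0.021]
tool_rot: [0.173, 0.985, 0.0, -0.002]
ft_force: [-1.0, -0.7, 1.2]
grip_width: 0.0851
```

Request:
play_rows:
  plan: [0,0,0,0,0,0,0,0,0,0,0,0]

```text
clock: 16.08
eef_pos: [0.5089, -0.1748, 0.0235]
tool_rot: [0.174, 0.985, -0.0, 0.001]
ft_force: [-0.1, -0.3, 0.6]
grip_width: 0.0857
```

```bash
python3 - <<'E'
from kp import *
c=snap('wrist','w13.png'); np.savez('w13.npz',**{k:np.array(v) for k,v in c.items()})
E
```

```text
(no output)
```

View pics/w13.png

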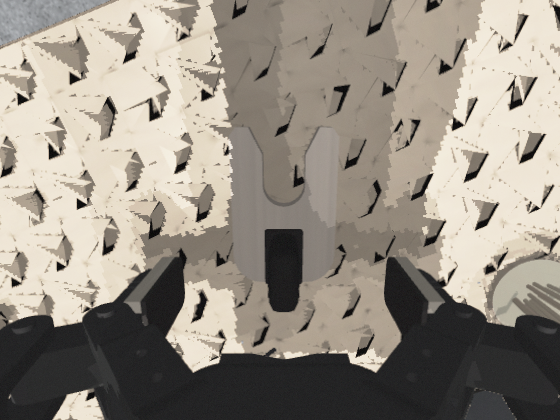

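Request:
play_rows:
  plan: [0,0,0,0,0,0,0,0,0,0,0,0,0,0,0,0,0,0,0,0,0,0,0,0,0,0,0,0,0,0,0,0,0,0,0,0,0,0,0,0,0,0]
  hand: 0

```text
clock: 17.0
eef_pos: [0.5082, -0.1749, 0.0226]
tool_rot: [0.174, 0.985, -0.0, 0.0]
ft_force: [0.1, 0.1, 1.0]
grip_width: 0.0107
```

Request:
play_rows:
  plan: [0,0,-10,0,0,0,0,0,-20,0,0,0,0,0,-30,0,0,0,0,0,-35,0,0,0,0,0,-35,0,0,0,0,0,-30,0,0,0,0,0,-20,0,0,0,0,0,-15,0,0,0,0,0,0,0,0,0,0,0,0,0,0,0]

```text
clock: 18.25
eef_pos: [0.5073, -0.1746, 0.2165]
tool_rot: [0.174, 0.985, 0.0, -0.001]
ft_force: [0.2, 1.2, -1.1]
grip_width: 0.0111
```

```bash
cat > kh.py <<'E'
from kp import *
S=lambda n,c:np.savez(n+'.npz',**{k:np.array(v) for k,v in c.items()})
def kfit(n,prior=None):
    """keeper slot frame in tool coords from wrist view"""
    o=bot.get_obs(); c=snap('wrist',n+'.png'); S(n,c)
    p=np.array(o['eef_pos']); r=R.from_quat(o['tool_rot'])
    ds=bot.outline_of('keeper_slot','wrist'); print(o['clock'],p.round(4),[ (round(d['p'],2),d['point'],int(d['mask'].sum())) for d in ds[:2]])
    return p,r,c,(ds[0]['mask'] if ds else None)
E
python3 - <<'E'
from kh import *
p,r,c,m=kfit('w14')
P=cloud(c,m); q=r.inv().apply(P-p)*1e3
print('tool coords pct',np.percentile(q,[1,10,50,90,99],axis=0).round(1))
pl=q[(q[:,2]>8)&(q[:,2]<24)&(q[:,0]>-5)]
mu=pl.mean(0); w=np.ones(len(pl))
for _ in range(10):
    mu=(pl*w[:,None]).sum(0)/w.sum(); nn=np.linalg.svd((pl-mu)*np.sqrt(w)[:,None],full_matrices=False)[2][2]; rr=(pl-mu)@nn; w=1/(1+(rr/1)**2)
print(len(pl),'plane n',nn.round(4),'mu',mu.round(2)); k=pl[abs(rr)<2]
print(cv2.minAreaRect(k[:,:2].astype(np.float32)))
E
```

```text
18.25 [ 0.5073 -0.1746  0.2165] [(0.94, [212.4, 284.2], 11783)]
tool coords pct [[-1.060e+01 -2.360e+01 -1.460e+01]
 [ 3.000e+00 -1.980e+01 -1.270e+01]
 [ 2.250e+01  2.000e-01  1.580e+01]
 [ 5.080e+01  2.070e+01  1.690e+01]
 [ 5.890e+01  2.430e+01  2.164e+02]]
9474 plane n [ 1.7e-03  1.0e-04 -1.0e+00] mu [29.74  0.33 16.  ]
((27.90887451171875, 0.19929885864257812), (48.756752014160156, 64.57754516601562), 89.97679901123047)
```

View pics/w14.png

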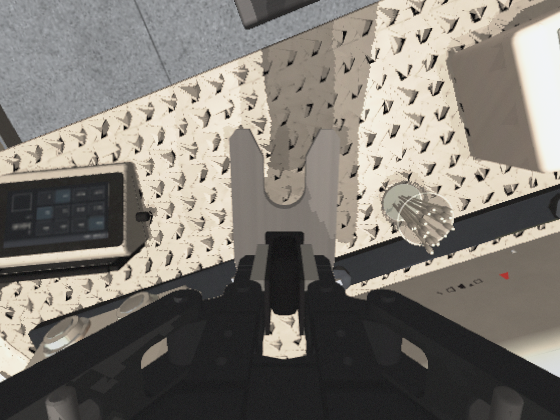

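```bash
cat >> kh.py <<'E'
F=frame(PSI)
SL=np.array([34.2,.2,23.0])/1e3
Q=R.from_matrix(np.c_[-F[:,0],F[:,1],-F[:,2]])
def tcp_for(x,y,z): return SEAT+F@(np.array([x,y,z])/1e3)-Q.apply(SL)
def slot_now(p,r): return ((p+r.apply(SL)-SEAT)@F*1e3).round(1)
E
python3 - <<'E'
from kh import *
print(tcp_for(75,0,60).round(4),tcp_for(60,0,31).round(4))
rows([(tcp_for(75,0,65),Q)],step=30,turn=.13)
E
```

```text
[0.4996 0.0375 0.2137] [0.4996 0.036  0.1811]
rows 10 end [0.4996 0.0398 0.2177]
[8, 20, 0, 0.03, -0.05, 0.12, 10, 19, -1, 0.03, -0.05, 0.11, 12, 17, -2, 0.03, -0.05, 0.12, 14, 16, -4, 0.03, -0.05, 0.11, 16, 14, -5, 0.03, -0.04, 0.11, 17, 12, -6, 0.03, -0.05, 0.12, 18, 10, -7, 0.03, -0.04, 0.11, 18, 7, -8, 0.03, -0.05, 0.12, 19, 5, -9, 0.04, -0.04, 0.11, 19, 3, -9, 0.033, -0.049, 0.118]
```

Request:
play_rows:
  plan: [8,20,0,0.03,-0.05,0.12,10,19,-1,0.03,-0.05,0.11,12,17,-2,0.03,-0.05,0.12,14,16,-4,0.03,-0.05,0.11,16,14,-5,0.03,-0.04,0.11,17,12,-6,0.03,-0.05,0.12,18,10,-7,0.03,-0.04,0.11,18,7,-8,0.03,-0.05,0.12,19,5,-9,0.04,-0.04,0.11,19,3,-9,0.033,-0.049,0.118,0,0,0,0,0,0,0,0,0,0,0,0,0,0,0,0,0,0]

```text
clock: 19.98
eef_pos: [0.5, 0.0386, 0.219]
tool_rot: [0.67, 0.696, -0.178, 0.188]
ft_force: [0.3, -0.1, -0.9]
grip_width: 0.0113
```

```bash
cat >> kh.py <<'E'
from hub import hubpose
def both(n):
    """measure keeper and disc in same wrist view, spindle coordinates"""
    p,r,c,m=kfit(n); print('rot err (tool)',(r.inv()*Q).as_rotvec().round(4),'slot by hand tf',slot_now(p,r))
    ax=F[:,2]; rv=np.cross([0,0,1],ax); s=np.linalg.norm(rv); rv=rv/s*np.arcsin(s)
    v,a,k,md=hubpose(c,[*SEAT,rv[0],rv[1]]); print('disc in spindle',((v[:3]-SEAT)@F*1e3).round(1),(a@F).round(4),k,md.round(5))
    # spindle from same view
    P0=cloud(c); q0=(P0-SEAT)@F; rr=np.hypot(q0[:,0],q0[:,1])
    P=q0[(q0[:,2]>.030)&(q0[:,2]<.063)&(rr<.018)]
    f=lambda u:dprof(np.hypot(P[:,0]-u[0],P[:,1]-u[1]),P[:,2]-u[2])
    s=least_squares(f,[0,0,0],loss='soft_l1',f_scale=.001,x_scale=.01); print('spindle offset mm',(s.x*1e3).round(1),len(P),np.median(f(s.x)).round(5))
    if m is not None:
        P=cloud(c,m); t=r.inv().apply(P-p)*1e3; pl=t[(abs(t[:,2]-16)<4)&(t[:,0]>0)]
        if len(pl)>200: print('plate in tool: z',np.median(pl[:,2]).round(2),'tip x',np.percentile(pl[:,0],99.5).round(1),'y range',np.percentile(pl[:,1],[.5,99.5]).round(1)); s=(pl/1e3); w=(p+r.apply(s)-SEAT)@F*1e3; print('plate top in spindle z',np.percentile(w[:,2],[10,50,90]).round(1),'mouth x',np.percentile(w[:,0],.5).round(1),'y',np.percentile(w[:,1],[.5,99.5]).round(1))
E
python3 - <<'E'
from kh import *
both('w15')
E
```

```text
19.975 [0.5    0.0386 0.219 ] [(0.58, [212.9, 282.9], 11492)]
rot err (tool) [ 0.002   0.0005 -0.0023] slot by hand tf [76.7  0.6 65.1]
disc in spindle [-3.1  0.2 -0. ] [ 3.0e-04 -2.5e-03  1.0e+00] 24128 0.00053
spindle offset mm [ 0.4 -0.1 -0.2] 2271 0.0003
plate in tool: z 15.89 tip x 60.3 y range [-23.6  24.2]
plate top in spindle z [71.4 72.2 73.1] mouth x 50.6 y [-23.2  24.6]
```

View pics/w15.png

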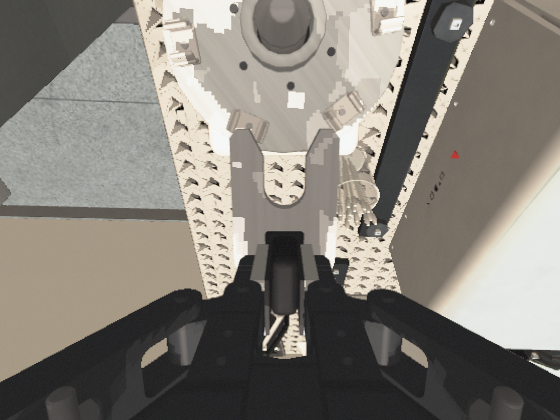

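Request:
play_rows:
  plan: [3,-0.5,9,0,0,0,4,0,10,0,0,0,4,0,10,0,0,0,3,0,5.5,0,0,0,0,0,0,0,0,0,0,0,0,0,0,0]

```text
clock: 20.82
eef_pos: [0.5003, 0.0345, 0.1821]
tool_rot: [0.669, 0.696, -0.178, 0.188]
ft_force: [0.7, 0.2, 0.2]
grip_width: 0.0109
```

```bash
python3 - <<'E'
from kh import *
both('w16')
for n in('scene','side'):
    snap(n,n+'16.png'); i=cv2.imread(f'pics/{n}16.png'); i=i[170:290,220:370] if n=='scene' else i[130:250,220:370]; cv2.imwrite(f'pics/{n}16c.png',cv2.resize(i,None,fx=4,fy=4,interpolation=cv2.INTER_CUBIC))
E
```

```text
20.825 [0.5003 0.0345 0.1821] [(0.62, [78.8, 282.7], 35863), (0.59, [216.1, 283.0], 11261)]
rot err (tool) [ 0.0029  0.0007 -0.0017] slot by hand tf [61.8  0.8 31.1]
disc in spindle [-2.8  0.2 -0. ] [ 0.0013 -0.0032  1.    ] 32983 0.0005
spindle offset mm [ 0.4 -0.1 -0.2] 3940 0.00027
```

View pics/w16.png

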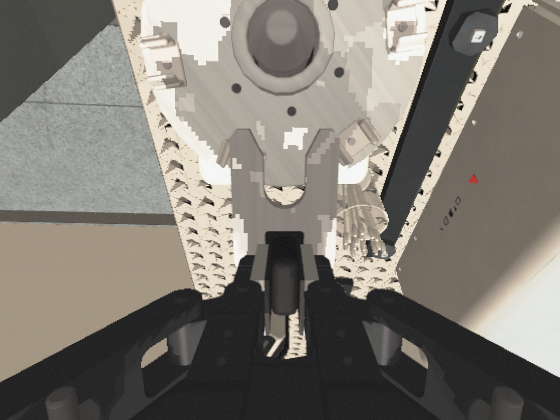

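View pics/scene16c.png

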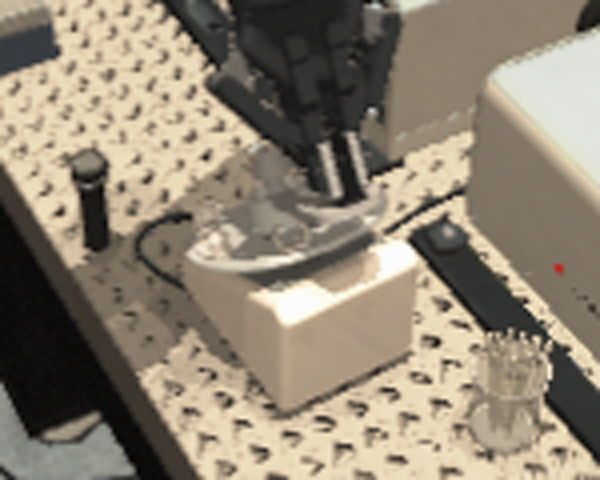

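Request:
play_rows:
  plan: [9,-0.7,0.6,0,0,0,9,0,0,0,0,0,6,0,0,0,0,0,0,0,0,0,0,0,0,0,0,0,0,0]

```text
clock: 21.65
eef_pos: [0.4986, 0.0549, 0.1694]
tool_rot: [0.669, 0.696, -0.179, 0.188]
ft_force: [-1.2, 0.6, -1.2]
grip_width: 0.0109
```

```bash
python3 - <<'E'
from kh import *
both('w17')
c=dict(np.load('w17.npz')); P=cloud(c); q=(P-SEAT)@F*1e3
k=q[(abs(q[:,1])>11)&(abs(q[:,1])<22)&(q[:,0]>14)&(q[:,0]<40)&(q[:,2]>29)&(q[:,2]<45)]; print('plate top z',len(k),np.percentile(k[:,2],[5,50,95]).round(1),'mouth x')
k=q[(abs(q[:,1])<26)&(q[:,0]>5)&(q[:,0]<60)&(q[:,2]>34)&(q[:,2]<42)]; print(np.percentile(k,[.5,50,99.5],axis=0).round(1))
i=cv2.imread('pics/w17.png')[0:300,120:440]; cv2.imwrite('pics/w17c.png',cv2.resize(i,None,fx=2,fy=2,interpolation=cv2.INTER_CUBIC))
E
```

```text
21.65 [0.4986 0.0549 0.1694] [(0.66, [212.9, 283.7], 11617)]
rot err (tool) [ 0.0025  0.0009 -0.0014] slot by hand tf [37.8 -0.1 30.3]
disc in spindle [-2.2  0.3 -0.1] [-6.0e-04 -2.5e-03  1.0e+00] 39184 0.00049
spindle offset mm [ 0.5 -0.1 -0.3] 3399 0.00023
plate in tool: z 15.89 tip x 60.3 y range [-23.7  24.2]
plate top in spindle z [36.6 37.4 38.3] mouth x 11.7 y [-24.   23.9]
plate top z 2884 [36.3 37.4 38.4] mouth x
[[ 11.7 -24.   34.9]
 [ 40.3  -0.2  37.4]
 [ 59.7  23.9  40.4]]
```

View pics/w17c.png

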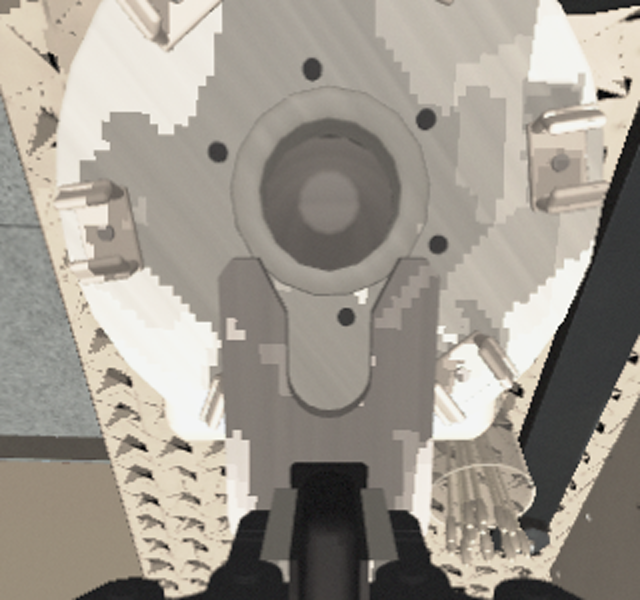

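Request:
play_rows:
  plan: [6,0,0,0,0,0,6,0,0,0,0,0,6,0,0,0,0,0,6,0,0,0,0,0,0,0,0,0,0,0]

```text
clock: 22.38
eef_pos: [0.4977, 0.076, 0.157]
tool_rot: [0.669, 0.697, -0.179, 0.188]
ft_force: [0.7, -0.1, 0.2]
grip_width: 0.0111
```

Request:
play_rows:
  plan: [5,0,0,0,0,0,5,0,0,0,0,0,4,0,0,0,0,0,0,0,0,0,0,0,0,0,0,0,0,0]

```text
clock: 23.0
eef_pos: [0.4973, 0.0877, 0.1504]
tool_rot: [0.669, 0.696, -0.179, 0.188]
ft_force: [0.1, 0.3, 0.2]
grip_width: 0.011
```

```bash
python3 - <<'E'
from kh import *
both('w18')
i=cv2.imread('pics/w18.png')[0:300,120:440]; cv2.imwrite('pics/w18c.png',cv2.resize(i,None,fx=2,fy=2,interpolation=cv2.INTER_CUBIC))
E
```

```text
23.0 [0.4973 0.0877 0.1504] [(0.57, [223.4, 283.0], 10088)]
rot err (tool) [ 0.0025  0.0008 -0.0016] slot by hand tf [-0.2 -0.1 30.3]
disc in spindle [ 0.5 -2.9 -0.1] [ 9.0e-04 -3.2e-03  1.0e+00] 31539 0.00053
spindle offset mm [ 0.5  0.  -1.2] 4280 0.00076
plate in tool: z 15.9 tip x 60.3 y range [-23.8  24.2]
plate top in spindle z [36.6 37.4 38.3] mouth x -26.2 y [-24.   23.9]
```

View pics/w18c.png

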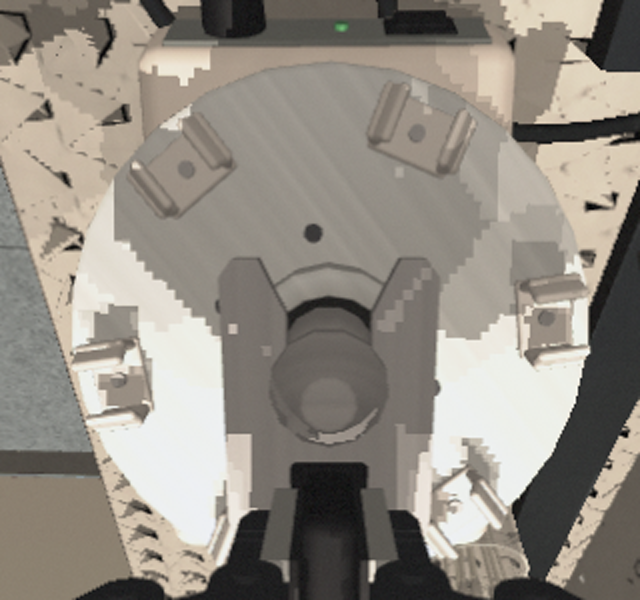

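Request:
play_rows:
  plan: [1,0,1,0,0,0,0,0,0.8,0,0,0,0,0,0,0,0,0]

```text
clock: 23.48
eef_pos: [0.4973, 0.0875, 0.1482]
tool_rot: [0.669, 0.696, -0.179, 0.188]
ft_force: [0.0, 0.2, -1.2]
grip_width: 0.011
```

Request:
play_rows:
  plan: [0,0,0,0,0,0,0,0,0,0,0,0,0,0,0,0,0,0,0,0,0,0,0,0,0,0,0,0,0,0]
  hand: 60

```text
clock: 24.1
eef_pos: [0.4973, 0.0877, 0.1483]
tool_rot: [0.669, 0.696, -0.178, 0.188]
ft_force: [0.1, -0.5, 0.3]
grip_width: 0.0509
```

```bash
python3 - <<'E'
from kh import *
both('w19')
i=cv2.imread('pics/w19.png')[0:400,60:500]; cv2.imwrite('pics/w19c.png',cv2.resize(i,None,fx=1.5,fy=1.5,interpolation=cv2.INTER_CUBIC))
E
```

```text
24.1 [0.4973 0.0877 0.1483] [(0.62, [230.6, 284.3], 11925)]
rot err (tool) [ 0.0025  0.0007 -0.0016] slot by hand tf [-1.2 -0.1 28.5]
disc in spindle [-0.6  5.2 -0.1] [ 0.0015 -0.0014  1.    ] 31209 0.00052
spindle offset mm [ 0.2  0.  -1.8] 4173 0.00102
plate in tool: z 16.66 tip x 60.7 y range [-23.8  24.2]
plate top in spindle z [34.  34.8 35.8] mouth x -27.7 y [-24.   23.9]
```

View pics/w19c.png

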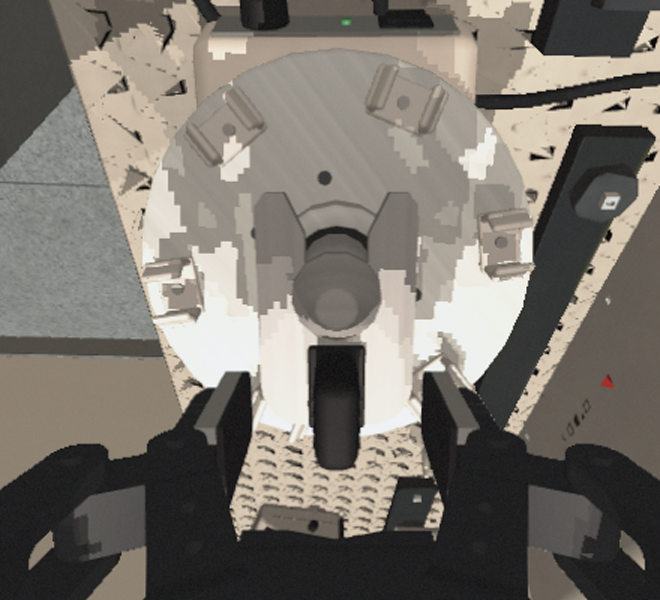

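Request:
play_rows:
  plan: [0,0,-8,0,0,0,0,0,-15,0,0,0,0,0,-20,0,0,0,0,0,-25,0,0,0,0,0,-25,0,0,0,-10,0,-20,0,0,0,0,0,0,0,0,0,0,0,0,0,0,0,0,0,0,0,0,0,0,0,0,0,0,0]

```text
clock: 25.45
eef_pos: [0.4948, 0.1352, 0.2504]
tool_rot: [0.669, 0.696, -0.179, 0.188]
ft_force: [-0.5, 0.8, -0.3]
grip_width: 0.0513
```

```bash
python3 - <<'E'
from kh import *
both('w20')
c=dict(np.load('w20.npz')); P=cloud(c); q=(P-SEAT)@F*1e3
k=q[(abs(q[:,1])>10.5)&(abs(q[:,1])<22)&(q[:,0]>-24)&(q[:,0]<40)&(q[:,2]>31)&(q[:,2]<40)]
mu=k.mean(0); n=np.linalg.svd(k-mu,full_matrices=False)[2][2]; print('plate',len(k),mu.round(1),'n',n.round(3))
k=q[(abs(q[:,1])<30)&(q[:,0]<60)&(q[:,0]>-40)&(q[:,2]>32.5)&(q[:,2]<37)&(np.hypot(q[:,0],q[:,1])>8)]; print(np.percentile(k,[.3,99.7],axis=0).round(1))
# disc rim circle
k=q[(abs(q[:,2]-6)<2)&(np.hypot(q[:,0],q[:,1])<80)&(np.hypot(q[:,0],q[:,1])>40)]; r=np.hypot(k[:,0],k[:,1]); an=np.degrees(np.arctan2(k[:,1],k[:,0]))
pts=[]
for a in range(-180,180,6):
    s=(an>=a)&(an<a+6)
    if s.sum()>30: m=np.percentile(r[s],99.5); 
    else: continue
    if 64<m<76: pts.append([m*np.cos(np.radians(a+3)),m*np.sin(np.radians(a+3))])
pts=np.array(pts); s=least_squares(lambda u:np.hypot(pts[:,0]-u[0],pts[:,1]-u[1])-70,[0,0],loss='soft_l1'); print('rim centre',s.x.round(1),len(pts))
for n in('scene','side'):
    c=snap(n,n+'20.png')
    for w,q_ in [('torch_mid',(.406,.228)),('filter_cube_mid',0),('swab_tub_mid',0),('tip_box_mid',0)]:
        d=bot.outline_of(w,n)[:1]
        for x in d: print(n,w,round(x['p'],2),np.median(cloud(c,x['mask']),0).round(3))
    i=cv2.imread(f'pics/{n}20.png'); i=i[170:290,220:370] if n=='scene' else i[150:270,230:380]; cv2.imwrite(f'pics/{n}20c.png',cv2.resize(i,None,fx=4,fy=4,interpolation=cv2.INTER_CUBIC))
E
```

```text
25.45 [0.4948 0.1352 0.2504] [(0.98, [170.8, 282.0], 4203)]
rot err (tool) [ 0.0011  0.0015 -0.0012] slot by hand tf [  8.7  -0.7 140.6]
disc in spindle [-0.2 -2.8 -0. ] [ 9.0e-04 -3.3e-03  1.0e+00] 13702 0.00056
spindle offset mm [ 0.5  0.1 -2.2] 1528 0.00157
plate 2314 [ 7.2 -0.1 34.8] n [-0.001  0.004 -1.   ]
[[-27.5 -24.   33. ]
 [ 44.8  24.1  36.9]]
rim centre [-2.3  0.3] 58
scene torch_mid 0.74 [0.406 0.212 0.049]
scene filter_cube_mid 0.64 [0.589 0.232 0.036]
scene swab_tub_mid 0.69 [ 0.565 -0.074  0.047]
scene tip_box_mid 0.64 [0.432 0.448 0.057]
side torch_mid 0.81 [0.407 0.227 0.046]
side filter_cube_mid 0.74 [0.483 0.112 0.082]
side swab_tub_mid 0.24 [0.406 0.228 0.051]
side tip_box_mid 0.95 [0.426 0.504 0.05 ]
```

View pics/w20.png

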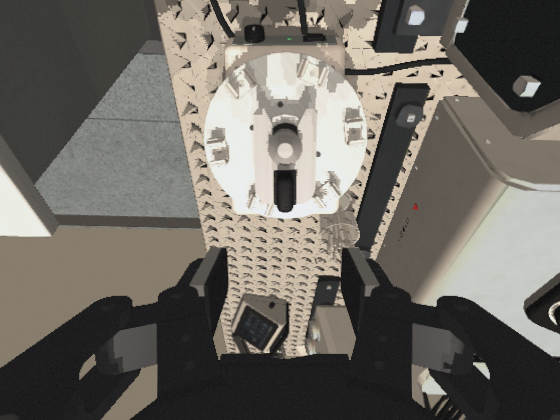

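View pics/scene20c.png

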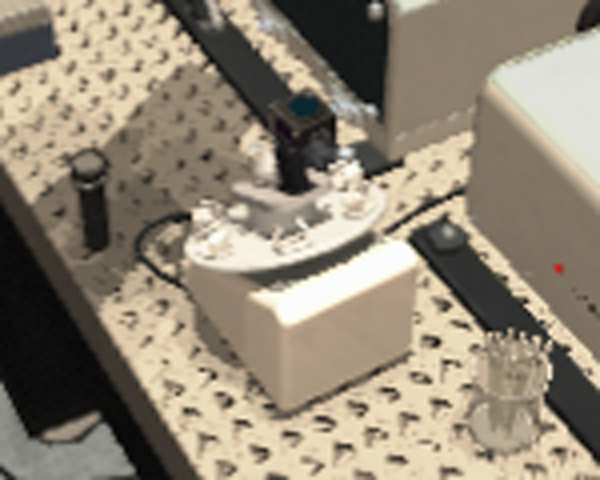

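```bash
python3 -c "
from workcell import bot
print(bot.job_done())"
```

```text
the job is handed in; nothing more can be done
None
```

The carrier disc is on the spindle seat, the keeper is slid home from uphill onto the neck, and both are released. I handed the job in at about 25.5 s of the 58 s allowed; no verdict was reported. The arm had withdrawn about 11 cm first.

**Last checks, from the wrist camera, in the spindle's frame:**

| | Measured | Allowed |
|---|---|---|
| Disc rim centre, x / y | -2.3 / 0.3 mm | ±5 mm |
| Disc height above the seat | 0.0 mm | ±3.5 mm |
| Disc tilt | about 0.2° | 4° |
| Keeper slot centre, x / y | about -1.5 / 0 mm | ±7 mm |
| Keeper underside above the seat | about 28 mm, resting on the hub | 25–36 mm |
| Keeper tilt | under 0.5° | 11° |

- **Loose objects:** the swab tub, filter cube and tip box measured where they stood at the start. In the side view the torch was within 1 mm of its starting place.
- **Forces:** the largest wrist reading seen between moves was about 16 N, as the disc met the seat. The other readings were under about 6 N.

**What disagreed:**
- **Rotator heading:** all three cameras put it about 1.53 rad clockwise, outside the stated 0.5 to 0.9 rad. I used the measured value, and the fit bore it out.
- **Disc fit with the keeper on:** the hub-based fit gave inconsistent y values (-2.9, 5.2 and -2.8 mm), because the keeper hides the hub. I relied on the rim fit, which matches the readings taken before the keeper went on.
- **Spindle check after seating:** it read up to 2 mm low, which I put down to the keeper plate being in view.
- **Network reports:** in the last side view, the reports for the filter cube and swab tub lay on other objects, so I discounted them.
- **TCP readings:** they varied by 1 to 2 mm, so I relied on the camera fits for alignment.

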